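# Find the flat on a forge blower shaft and hold the spring-loaded collar on it

### The job

Pinch the blower's bare upright shaft across its bright set-screw flat and turn it until the flat faces the way the yellow arrow points. Then slide the aluminium collar over the shaft with its orange set screw on the flat, pointing along the arrow, and press it down until the red spring ring goes no further. Finish still holding it pressed down there, ready for tightening, and leave the jar, wrench and tin where they are.

Things in the scene. Friction and masses are not known exactly. Their poses are not given: they have to be found in the camera images.
- blower: Forge blower fixed on the bench: green round housing 160 mm across, flat grey cover 80 mm above the bench, steel shaft upright in its middle. Origin on the shaft's axis at bench height; z up; x is the way the yellow arrow on the cover points, outwards from the shaft. A square duct, lower than the cover, sticks out to 142 mm from the axis along x on the -y side.
- shaft_top (a point): Top of the dark steel shaft, on its axis, 145 mm above the bench; the shaft is 20 mm across, its last 5 mm tapering to 12 mm. Nothing else rises more than 4 mm above the cover but the red ring round the shaft's foot.
- shaft_flat: Bright flat on one side of the shaft, from 97 to 145 mm above the bench, 16 mm wide, 6 mm from the shaft's axis (the shaft measures 16 mm across the flat, 20 mm elsewhere). It turns with the shaft. Origin on the shaft's axis, 121 mm above the bench; x points out of the flat, square to it; z up.
- shaft (a joint): Turning of the shaft in rad, counterclockwise from above positive, 0 when the flat faces the way of the yellow arrow (blower x). The flat starts 0.5 to 1.4 rad counterclockwise of that. It turns with a little friction (0.05 N m) and stays where it is left.
- thrust_ring (a joint): Red ring, 40 mm across, round the shaft's foot on a spring: 0 with the ring up (its top 96 mm above the bench), growing as it is pressed down, 0.008 m at its stop (top 88 mm above the bench). The spring pushes up with 5 N at first, 10.5 N at the stop, and lifts a collar let go on it.
- collar_center (a point): Loose aluminium collar: ring 48 mm across, 30 mm high, bore 24 mm, 0.22 kg, flat on the bench. A set screw goes through its wall half-way up; its tip (5 mm thick) ends 8 mm from the axis inside the bore, so the collar goes over the shaft only with the screw on the flat side. The point is its centre, on its axis, 15 mm above its underside; x points to the screw head, z up.
- collar_screw (a point): Outer face of the orange square head (9 mm) of the collar's set screw, half-way up the collar, 33.5 mm from its axis and 9.5 mm outside its rim; same axes as collar_center.
- jar_center (a point): Bystander: amber jar 60 mm across, 65 mm high, loose; the point is half-way up.
- wrench: Bystander: steel wrench 200 mm long lying along its own x, loose; origin under its middle.
- tin_center (a point): Bystander: blue and steel tin 72 mm across, 110 mm high, loose; the point is half-way up.

How it is judged:
By the outcome, as a careful person would: the job done as asked, in the order asked, and still so for the second after the job is handed in, while the arm keeps its last pose, push and grip.
It also fails if it takes over 61 s, if anything falls off the work surface, if the arm or the gripper's body presses on something with over 40 N, if the wrist force passes 120 N, or if a joint passes its speed limit or range.

### The arm

A 6-joint arm with a two-finger parallel gripper is mounted at the origin on the work surface. World frame = base frame: x ahead of the robot, y to its left, z up, the work surface at z = 0. Lengths are in m, angles in rad, forces in N, time in s.
With the tool pointing down it reaches from about 0.375 to 0.9 m from the base axis. Payload 3.1 kg.
Tool frame: the origin (TCP) lies midway between the tips of the shut fingers; the grasp point (between the pads) lies 19 mm behind it; z points along the fingers, y is the direction in which the jaws open and shut (so a half turn about z gives the same grasp; the last joint's range is limited). The gripper opens to 85 mm and grips with 20 to 120 N. Pads are 22 mm wide; open, the fingers measure 114 mm over their backs; the gripper's body (76 mm by 85 mm) begins 54 mm behind the grasp point. The pads swing forward as they close: fully open they stand 13 mm farther back than shut.
Start: joints at [1.137, 0.527, 1.433, -0, 1.181, -0.178], TCP at [0.158, 0.605, 0.231] pointing down, gripper open.
Joint ranges: [-3.08, 3.08], [-0.75, 2.2], [0.22, 2.44], [-1.43, 4.57], [0, 2.65], [-2.85, 2.85]. Speed limits (rad/s): [2.79, 2.79, 3.14, 3.14, 3.14, 3.14].

### API

Orientations are given as a rotation vector (axis times angle).
In Python, from station import state, vision, ctrl gives the robot as it stands.
- The arm moves only by the shell command python3 -m handwheel 'ROWS'. ROWS is JSON, a list of rows, each an object with "hand": the opening in per cent of the stroke, from 0 (shut) to 100 (fully open); "linear": the shift along the tool's x, y, z in cm, a list of three; "twist": the turn, a rotation vector about the tool's x, y, z in rad, a list of three. In form: [{"hand": hand, "linear": [tx, ty, tz], "twist": [wx, wy, wz]}, ...]. A call has 1 to 5 rows; each row shifts and turns the commanded pose from where the row before left it, along the tool's axes as they then stand; what a row does not reach is not made up. A row lasts 1/12 s, in which the tool goes at most 41.7 mm and 7.16 degrees, less where a joint would pass 70% of its speed; a pose out of reach is approached as far as the arm can. A call is refused whole if a number of a shift passes 4.17 or a number of a turn 0.125, either way. A call with a gripper value outside its range is refused whole. The fingers move at their own pace and stop on an object; the grip force is fixed at half the most. Time passes only in rows, so rows that do not move let the fingers close. It gives the time, the measured TCP pose, the force and the opening at its end, in the units of the state.
- state(): the state, without advancing time (a new reading comes with each control period).
- vision.camera(name): name is "side" or "top" or "wrist"; returns the picture (420x560x3 uint8, blue, green, red); there is no depth.
- vision.camera_model(name): a dict with "camera_matrix" (3x3 intrinsics, pixels), "k1" (the pictures are not rectified: a ray, as slopes to the right and down, at radius r is drawn at 1 + k1 r^2 times it, then the intrinsics apply), "rvec" (rotation vector, rad) and "tvec" (3), from world to camera coordinates, as OpenCV has them. Camera axes: x right, y down, z forward; pixel columns grow to the right and rows downward; lengths in m; the calibration is good to about 2 mm. A picture is of the moment at which its call begins: read the wrist's pose just before it. camera_model takes no time and is no camera call; for the wrist camera it gives the pose at the moment of the call.
- ctrl.job_done(): hands the job in, once; it reports no verdict.
Trained networks look in the newest picture that a camera, given by its name, has taken for a name from the list of things; names that differ only in an ending like _2 or _b are one class to them, and where a whole thing is asked for, a point or a joint stands for the part that bears it (a point fixed in the world has none). Each returns a list of dicts, best first, with "p" (0 to 1); they miss things now and then, are a little off and sometimes report something else, mostly with a low value. They report only what shows in the picture. A call takes as long as a camera call.
- vision.recognise(camera, target): "location" ([x, y, z] in m, in world coordinates, good to about 4 mm: the middle of the surface that is visible of it).
- vision.silhouettes(camera, target): "region" (420x560 bool, what is visible of it).
- vision.pinpoint(camera, target): "location" ([x, y, z] in m, in world coordinates, good to about 4 mm: a listed point, or the origin of a listed thing).
The state is a dict: "time": time; "joint_positions": joint angles; "joint_velocities": joint speeds; "effort": joint torques, N m; "tcp_pos": TCP position; "tool_rot": TCP orientation; "ft_force": force on the tool from outside, world axes, zero at the start; "ft_torque": the same for the moment, N m; "finger_gap": finger opening in m.
Only numpy, scipy, OpenCV 4.12 (cv2) and the standard library are available. Lean on these libraries where they do the work, as an engineer would, in place of code of your own. Each camera call takes 0.05 s, during which the arm holds its last target.

## Working session

There is one attempt and no reset: what is moved stays moved. The work goes in short steps, Python scripts to look and compute and a shell command to move; the robot and the scene stay as the last step left them, time stands still between calls to the robot, and variables do not carry over. Pictures are saved under pics/ and viewed, and the job is handed in when it is done.

```bash
mkdir -p pics; ls
cat > h.py <<'E'
import numpy as np, cv2
from station import state, vision, ctrl
def snap(c,n):
    im=vision.camera(c); cv2.imwrite(f'pics/{n}.png',im); return im
E
python3 - <<'E'
from h import *
print(state())
for c in ['side','top','wrist']:
    snap(c,c+'0')
    m=vision.camera_model(c); print(c,m)
for c in ['top','side']:
    for t in ['blower','shaft_top','shaft_flat','collar_center','collar_screw','jar_center','wrench','tin_center']:
        r=vision.pinpoint(c,t); print(c,t,[(np.round(x['location'],4),round(x['p'],2)) for x in r[:2]])
print(state()['time'])
E
```

```text
pics
{'time': 0.0, 'joint_positions': array([ 1.13650901e+00,  5.28438702e-01,  1.43395291e+00, -3.38125162e-07,
        1.18135385e+00, -1.78511135e-01]), 'joint_velocities': array([-0.0008379 , -0.00081508,  0.00027523, -0.00145005, -0.0001821 ,
        0.00034736]), 'effort': array([ 1.43875597e-03, -4.42346621e+01, -1.78032392e+01, -1.67967241e-04,
        8.53108708e-03,  4.29915218e-06]), 'tcp_pos': array([0.15778939, 0.60400067, 0.23033438]), 'tool_rot': array([-0.40059481, -3.11529134,  0.0032236 ]), 'ft_force': array([-0.63702683, -0.4439762 , -0.63508275]), 'ft_torque': array([-0.00773427, -0.04638658, -0.05992122]), 'finger_gap': 0.08581454289276735}
side {'camera_matrix': array([[378.93201464,   0.        , 281.40974538],
       [  0.        , 378.93201464, 211.24738188],
       [  0.        ,   0.        ,   1.        ]]), 'k1': -0.044172022023289494, 'rvec': array([ 2.22435456, -0.30353698,  0.15927582]), 'tvec': array([-0.46536487,  0.16807061,  0.85222192])}
top {'camera_matrix': array([[427.24343735,   0.        , 277.85577135],
       [  0.        , 427.24343735, 20
[... 779 characters left out ...]
 [(array([0.5682, 0.1351, 0.0121]), 0.5)]
top jar_center [(array([0.4196, 0.0008, 0.0296]), 0.6)]
top wrench [(array([0.5626, 0.4206, 0.001 ]), 0.65), (array([ 0.5356, -0.1337,  0.1458]), 0.21)]
top tin_center [(array([ 0.4981, -0.4057,  0.0564]), 0.62)]
side blower [(array([ 0.5337, -0.1292,  0.0017]), 0.71)]
side shaft_top [(array([ 0.5326, -0.1293,  0.1438]), 0.92)]
side shaft_flat []
side collar_center [(array([0.5402, 0.1569, 0.0141]), 0.8)]
side collar_screw [(array([0.5751, 0.1376, 0.0132]), 0.68)]
side jar_center [(array([ 0.4228, -0.0006,  0.0329]), 0.97)]
side wrench [(array([5.667e-01, 4.227e-01, 4.000e-04]), 0.62)]
side tin_center [(array([ 0.4975, -0.4089,  0.0537]), 0.63)]
0.95
```

View pics/top0.png

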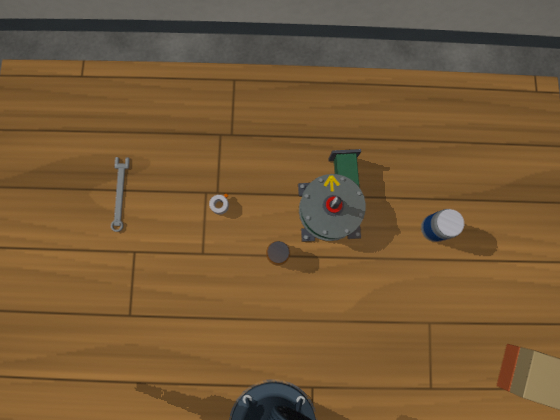

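View pics/side0.png

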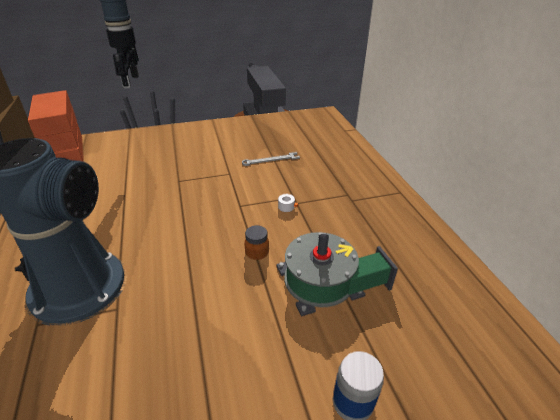

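View pics/wrist0.png

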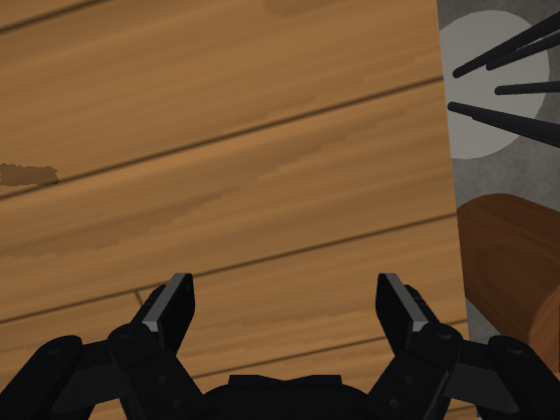

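Run:
```python
import cv2
im=cv2.imread('pics/top0.png')
# crop to be chosen after view
h,w=im.shape[:2]
cv2.imwrite('pics/top0b.png',cv2.resize(im[150:320,300:450],None,fx=4,fy=3.5,interpolation=cv2.INTER_CUBIC))
```

```text
(no output)
```

The top view shows the collar at (219,204), its screw pointing toward about (228,198), the blower shaft at (335,203) with the arrow at (331,183), the jar at (278,252), and the tin and wrench clear. The side view agrees. I'll write a helper that turns targets into tool-frame shifts.

```bash
cat >> h.py <<'E'
from scipy.spatial.transform import Rotation as Rn
def rel(p,yaw=None,down=True):
    """tool-frame shift (cm) and twist to TCP p with tool y axis at world angle yaw (rad, mod pi nearest)"""
    s=state(); R=Rn.from_rotvec(s['tool_rot']).as_matrix()
    d=R.T@(np.array(p)-s['tcp_pos'])*100
    print('tcp',np.round(s['tcp_pos'],4),'yaw_y %.3f'%np.arctan2(R[1,1],R[0,1]),'tilt',np.round(R[:,2],4),'gap %.4f'%s['finger_gap'],'F',np.round(s['ft_force'],1),'T',np.round(s['ft_torque'],2),'t %.2f'%s['time'],'q6 %.2f'%s['joint_positions'][5])
    print('shift cm',np.round(d,2),'len',round(np.linalg.norm(d),2))
    if yaw is not None:
        y=np.array([np.cos(yaw),np.sin(yaw),0])
        if y@R[:,1]<0: y=-y
        z=np.array([0,0,-1.]); x=np.cross(y,z)
        T=np.stack([x,y,z],1)
        print('twist',np.round(Rn.from_matrix(R.T@T).as_rotvec(),4))
def cam(c):
    m=vision.camera_model(c); R=cv2.Rodrigues(m['rvec'])[0]; return m['camera_matrix'],m['k1'],R,np.array(m['tvec'])
def ray(m,px):
    K,k,R,t=m
    p=cv2.undistortPoints(np.array([[px]],float),K,np.array([k,0,0,0]))[0,0]
    return -R.T@t, R.T@np.array([p[0],p[1],1])
def onz(m,px,z):
    c,d=ray(m,px); return c+d*(z-c[2])/d[2]
def proj(m,P):
    K,k,R,t=m
    return cv2.projectPoints(np.array(P,float).reshape(-1,1,3),cv2.Rodrigues(R)[0],t,K,np.array([k,0,0,0]))[0][:,0]
E
python3 - <<'E'
from h import *
m=cam('wrist'); s=state(); R=Rn.from_rotvec(s['tool_rot']).as_matrix()
print('cam centre in tool',R.T@(-m[2].T@m[3]-s['tcp_pos'])); print('cam z in tool',R.T@m[2][2]); print('tool axes\n',R)
print('cam x in tool',R.T@m[2][0])
im=cv2.imread('pics/top0.png'); mt=cam('top')
print('arrow tip/tail', onz(mt,(331,177),.082),onz(mt,(331,190),.082))
rel([0.45,-0.131,0.30],np.pi/2)
E
```

```text
cam centre in tool [ 0.08171603 -0.00024063 -0.14258445]
cam z in tool [-3.15772794e-01  1.90838945e-04  9.48834815e-01]
tool axes
 [[-9.67460454e-01  2.53022269e-01 -3.11456938e-05]
 [ 2.53022270e-01  9.67460454e-01 -3.93805870e-05]
 [ 2.01680616e-05 -4.59797147e-05 -9.99999999e-01]]
cam x in tool [ 5.95965359e-04  9.99999822e-01 -2.79212386e-06]
arrow tip/tail [ 0.60575872 -0.12704808  0.082     ] [ 0.57289388 -0.12711603  0.082     ]
tcp [0.1581 0.6046 0.2313] yaw_y 1.315 tilt [-0. -0. -1.] gap 0.0855 F [-0.5  0.1  0.1] T [-0.03 -0.01 -0.03] t 0.95 q6 -0.18
shift cm [-46.85 -63.78  -6.87] len 79.44
twist [-0.     -0.     -0.2558]
```

View pics/top0b.png

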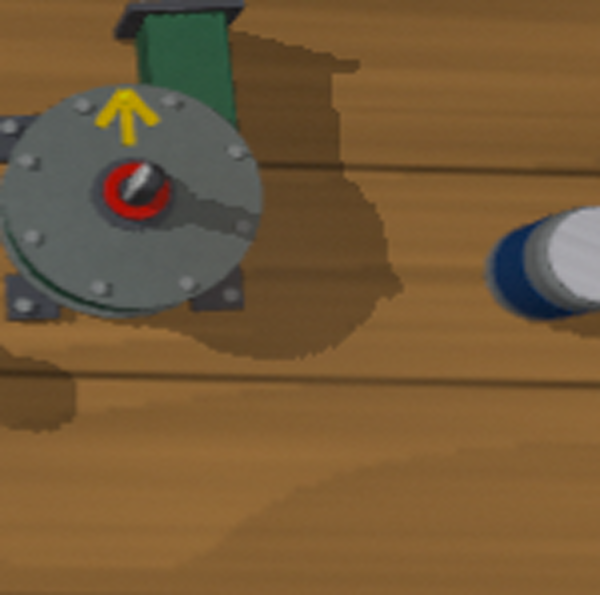

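The crop shows the bright flat facing the upper left of the arrow (counterclockwise, as stated). I'll go over the collar first for a look, then to the shaft.

Run:
```python
from h import *
rel([0.54,0.155,0.24],1.1)
```

```text
tcp [0.1581 0.6046 0.2313] yaw_y 1.315 tilt [-0. -0. -1.] gap 0.0855 F [-0.5  0.1  0.1] T [-0.03 -0.01 -0.03] t 0.95 q6 -0.18
shift cm [-48.32 -33.84  -0.87] len 59.0
twist [-0.    -0.     0.215]
```

```bash
python3 -m handwheel '[{"hand":100,"linear":[-3.2,-2.25,0],"twist":[0,0,0]},{"hand":100,"linear":[-3.2,-2.25,0],"twist":[0,0,0]},{"hand":100,"linear":[-3.2,-2.25,0],"twist":[0,0,0]},{"hand":100,"linear":[-3.2,-2.25,0],"twist":[0,0,0]},{"hand":100,"linear":[-3.2,-2.25,0],"twist":[0,0,0]}]'
python3 -m handwheel '[{"hand":100,"linear":[-3.2,-2.25,0],"twist":[0,0,0]},{"hand":100,"linear":[-3.2,-2.25,0],"twist":[0,0,0]},{"hand":100,"linear":[-3.2,-2.25,0],"twist":[0,0,0]},{"hand":100,"linear":[-3.2,-2.25,0],"twist":[0,0,0]},{"hand":100,"linear":[-3.2,-2.25,0],"twist":[0,0,0]}]'
python3 -m handwheel '[{"hand":100,"linear":[-3.2,-2.25,0],"twist":[0,0,0]},{"hand":100,"linear":[-3.2,-2.25,0],"twist":[0,0,0]},{"hand":100,"linear":[-3.2,-2.25,0],"twist":[0,0,0]},{"hand":100,"linear":[-3.2,-2.25,0],"twist":[0,0,0]},{"hand":100,"linear":[-3.2,-2.25,0],"twist":[0,0,0]}]'
python3 -m handwheel '[{"hand":100,"linear":[0,0,0],"twist":[0,0,0]},{"hand":100,"linear":[0,0,0],"twist":[0,0,0]}]'
python3 - <<'E'
from h import *
m=cam('wrist'); snap('wrist','w1')
for t in ['collar_center','collar_screw']:
    print(t,[(np.round(x['location'],4),round(x['p'],2)) for x in vision.pinpoint('wrist',t)])
print(proj(m,[[.54,.156,.03]]))
rel([0.537,-0.131,0.28],1.1)
E
```

```text
time: 1.37
tcp_pos: [0.2852, 0.454, 0.2315]
tool_rot: [0.399, 3.116, 0.001]
ft_force: [0.7, -0.1, -0.4]
finger_gap: 0.0855
time: 1.78
tcp_pos: [0.4118, 0.3045, 0.2316]
tool_rot: [0.401, 3.115, 0.001]
ft_force: [0.6, 0.2, 0.6]
finger_gap: 0.0856
time: 2.2
tcp_pos: [0.5382, 0.155, 0.2315]
tool_rot: [0.401, 3.115, 0.0]
ft_force: [1.0, 0.3, 0.6]
finger_gap: 0.0854
time: 2.37
tcp_pos: [0.5385, 0.1549, 0.2312]
tool_rot: [0.407, 3.115, 0.0]
ft_force: [-0.8, -0.1, -1.0]
finger_gap: 0.0855
collar_center [(array([0.5411, 0.1529, 0.0156]), 0.84)]
collar_screw [(array([0.572 , 0.1368, 0.0178]), 0.6)]
[[286.19036526 185.88547371]]
tcp [0.5359 0.1575 0.2311] yaw_y 1.316 tilt [-1.4e-03  3.0e-04 -1.0e+00] gap 0.0855 F [0.5 1.1 0.3] T [-0.   -0.03  0.02] t 2.52 q6 -1.23
shift cm [ -7.38 -27.89  -4.9 ] len 29.26
twist [-2.000e-04 -1.400e-03  2.159e-01]
```

View pics/w1.png

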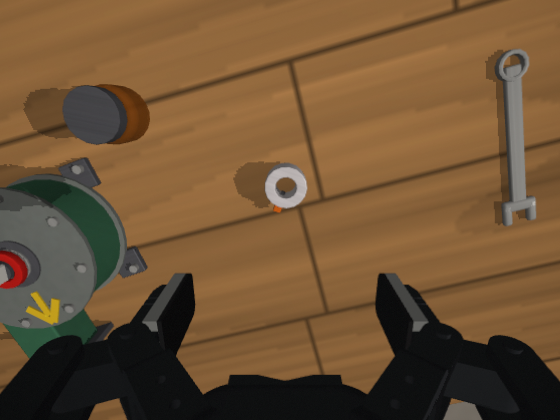

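The collar is at (287,187) with its screw at (277,209) in the wrist view, matching the network. Next, over the shaft.

```bash
python3 -m handwheel '[{"hand":100,"linear":[-0.9,-3.5,-0.6],"twist":[0,0,0]},{"hand":100,"linear":[-0.9,-3.5,-0.6],"twist":[0,0,0]},{"hand":100,"linear":[-0.9,-3.5,-0.6],"twist":[0,0,0]},{"hand":100,"linear":[-0.9,-3.5,-0.6],"twist":[0,0,0]},{"hand":100,"linear":[-0.9,-3.5,-0.6],"twist":[0,0,0]}]'
python3 -m handwheel '[{"hand":100,"linear":[-0.9,-3.5,-0.6],"twist":[0,0,0]},{"hand":100,"linear":[-0.9,-3.5,-0.6],"twist":[0,0,0]},{"hand":100,"linear":[-0.9,-3.5,-0.6],"twist":[0,0,0]},{"hand":100,"linear":[0,0,0],"twist":[0,0,0]},{"hand":100,"linear":[0,0,0],"twist":[0,0,0]}]'
python3 - <<'E'
from h import *
m=cam('wrist'); im=snap('wrist','w2')
for t in ['blower','shaft_top','shaft_flat']:
    print(t,[(np.round(x['location'],4),round(x['p'],2)) for x in vision.pinpoint('wrist',t)])
r=vision.silhouettes('wrist','shaft_flat')
for x in r[:2]:
    ys,xs=np.nonzero(x['region']); print(x['p'],xs.min(),xs.max(),ys.min(),ys.max(),len(xs))
print(proj(m,[[.536,-.131,.145],[.536,-.131,.08]]))
np.savez('w2.npz',K=m[0],k=m[1],R=m[2],t=m[3])
rel([0.537,-0.131,0.28],1.1)
E
```

```text
time: 2.93
tcp_pos: [0.5353, -0.0234, 0.2617]
tool_rot: [-0.395, -3.116, -0.0]
ft_force: [0.3, 0.0, 0.8]
finger_gap: 0.0857
time: 3.35
tcp_pos: [0.5358, -0.1326, 0.2797]
tool_rot: [0.403, 3.115, 0.0]
ft_force: [-0.0, 0.7, -0.7]
finger_gap: 0.0853
blower [(array([ 0.5377, -0.1318, -0.0023]), 0.8)]
shaft_top [(array([ 0.5365, -0.1317,  0.1447]), 0.58)]
shaft_flat [(array([ 0.5359, -0.1281,  0.1176]), 0.45)]
0.67 342 408 12 77 3254
0.57 288 290 193 207 32
[[286.6461453  201.61846289]
 [286.2960459  185.03655767]]
tcp [ 0.5356 -0.1303  0.279 ] yaw_y 1.318 tilt [-9.e-04  7.e-04 -1.e+00] gap 0.0852 F [-0.1  0.6  0.2] T [ 0.03 -0.03  0.02] t 3.60 q6 -1.76
shift cm [-0.16 -0.03 -0.1 ] len 0.19
twist [ 0.0004 -0.0012  0.2178]
```

View pics/w2.png

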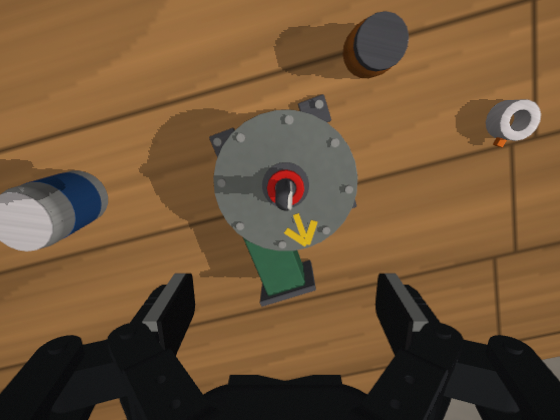

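Run:
```python
import cv2
im=cv2.imread('pics/w2.png')
cv2.imwrite('pics/w2b.png',cv2.resize(im[155:255,240:350],None,fx=6,fy=6,interpolation=cv2.INTER_CUBIC))
```

```text
(no output)
```

View pics/w2b.png

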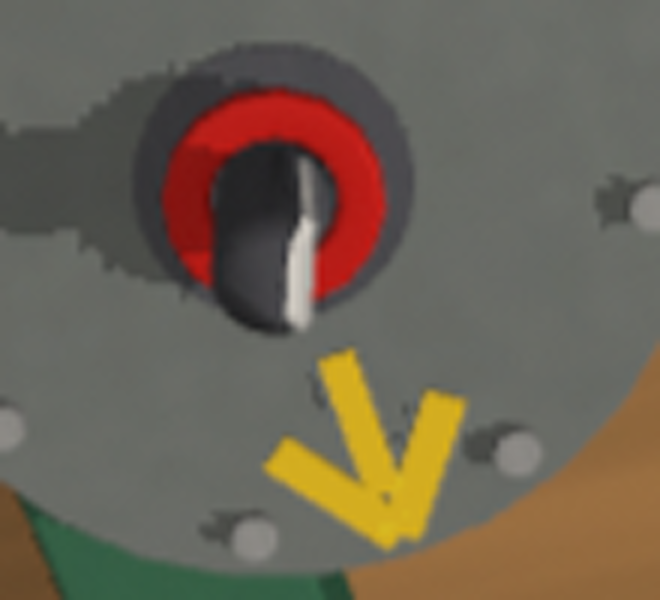

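```bash
cat > fit.py <<'E'
from h import *
def shaftpoly(th,c,):
    # flat outline
    pts=[]
    for z in (0.097,0.140): pass
    def hw(z):
        r=0.010 if z<=.140 else .010-(z-.140)/.005*.004
        return np.sqrt(max(r*r-.006**2,0))
    zs=[.097,.14,.1415,.143,.1445,.145]
    P=[(.006,hw(z),z) for z in zs]+[(.006,-hw(z),z) for z in zs[::-1]]
    P=np.array(P); cs,sn=np.cos(th),np.sin(th)
    return np.stack([c[0]+cs*P[:,0]-sn*P[:,1],c[1]+sn*P[:,0]+cs*P[:,1],P[:,2]],1)
def circ(c,r,z,n=40):
    a=np.linspace(0,2*np.pi,n); return np.stack([c[0]+r*np.cos(a),c[1]+r*np.sin(a),0*a+z],1)
E
python3 - <<'E'
from fit import *
d=np.load('w2.npz'); m=(d['K'],float(d['k']),d['R'],d['t'])
a=onz(m,(295.8,214.2),.081); b=onz(m,(307.2,245.8),.081); v=b-a; print('arrow',a,b,np.arctan2(v[1],v[0]))
im=cv2.imread('pics/w2.png').astype(int)
# ring centre from red
red=(im[:,:,2]>120)&(im[:,:,1]<60)&(im[:,:,0]<60); red[:155]=0;red[255:]=0
ys,xs=np.nonzero(red); 
cnt=cv2.convexHull(np.stack([xs,ys],1).astype(np.int32)); e=cv2.fitEllipse(cnt); print('ring ellipse',e,onz(m,e[0],.096))
cov=None
c=onz(m,e[0],.096)[:2]; print('arrow from axis',np.arctan2(*(b[:2]-c)[::-1]))
crop=cv2.resize(im[155:255,240:350].astype(np.uint8),None,fx=4,fy=4,interpolation=cv2.INTER_CUBIC)
tiles=[]
for th in (1.0,1.1,1.2,1.3):
    o=crop.copy()
    for P,col in ((shaftpoly(th,c),(0,255,0)),(circ(c,.006,.145),(255,255,0)),(circ(c,.01,.14),(255,0,255)),(circ(c,.02,.096),(255,255,255))):
        q=((proj(m,P)-[240,155]+.5)*4-.5); cv2.polylines(o,[np.round(q*8).astype(np.int32)],True,col,1,cv2.LINE_AA,3)
    cv2.putText(o,str(th),(5,20),0,.6,(0,0,0),2); tiles.append(o[80:260,60:280])
g=np.vstack([np.hstack(tiles[:2]),np.hstack(tiles[2:])]); cv2.imwrite('pics/w2c.png',cv2.resize(g,None,fx=1.6,fy=1.6))
E
```

```text
arrow [ 0.57141553 -0.1290549   0.081     ] [ 0.612931   -0.12561783  0.081     ] 0.08260165268843814
ring ellipse ((285.5143127441406, 187.91697692871094), (35.96455764770508, 36.1927375793457), 63.887176513671875) [ 0.53510062 -0.13170239  0.096     ]
arrow from axis 0.07801852325682024
```

View pics/w2c.png

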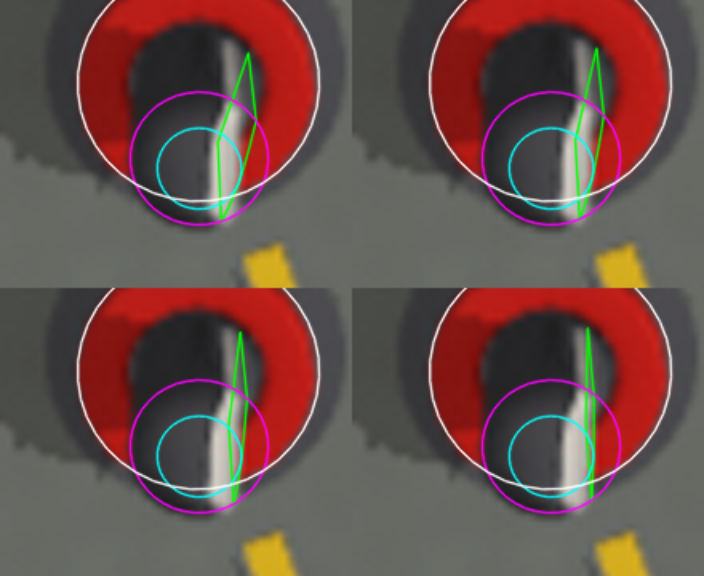

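Run:
```python
from fit import *
d=np.load('w2.npz'); m=(d['K'],float(d['k']),d['R'],d['t'])
c=(.5351,-.1317)
im=cv2.imread('pics/w2.png')
crop=cv2.resize(im[155:255,240:350],None,fx=8,fy=8,interpolation=cv2.INTER_CUBIC)
tiles=[]
for th in (None,.75,.85,.95):
    o=crop.copy()
    if th is not None:
     for P,col in ((shaftpoly(th,c),(0,255,0)),(circ(c,.006,.145),(255,255,0)),(circ(c,.01,.14),(255,0,255)),(circ(c,.01,.097),(255,0,255))):
        q=((proj(m,P)-[240,155]+.5)*8-.5); cv2.polylines(o,[np.round(q*8).astype(np.int32)],True,col,1,cv2.LINE_AA,3)
    cv2.putText(o,str(th),(240,190),0,.6,(0,0,0),2); tiles.append(o[170:460,230:510])
g=np.vstack([np.hstack(tiles[:2]),np.hstack(tiles[2:])]); cv2.imwrite('pics/w2d.png',g)
```

```text
(no output)
```

View pics/w2d.png

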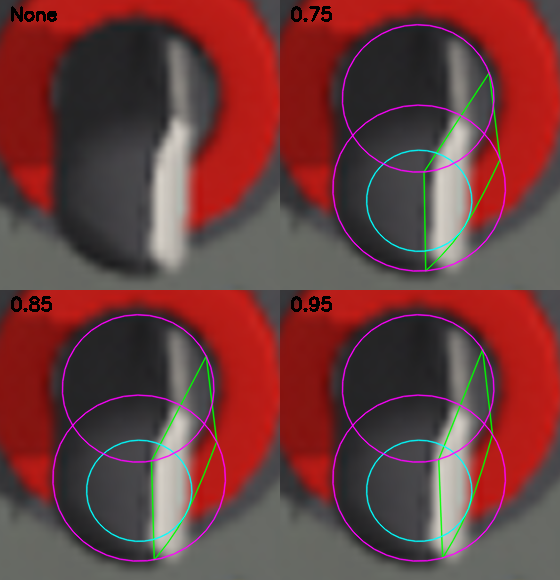

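The bright strip is seen nearly edge-on here, so the flat's angle is ambiguous. I'll shift sideways and look from the flat's side.

```bash
python3 -m handwheel '[{"hand":100,"linear":[0,3.6,1.6],"twist":[0,0,0]},{"hand":100,"linear":[0,3.6,1.6],"twist":[0,0,0]},{"hand":100,"linear":[0,3.0,1.6],"twist":[0,0,0]},{"hand":100,"linear":[0,0,0],"twist":[0,0,0]},{"hand":100,"linear":[0,0,0],"twist":[0,0,0]}]'
python3 - <<'E'
from fit import *
m=cam('wrist'); im=snap('wrist','w3')
np.savez('w3.npz',K=m[0],k=m[1],R=m[2],t=m[3])
q=proj(m,[[.536,-.131,.14]])[0]; print(q)
x,y=int(q[0]),int(q[1])
cv2.imwrite('pics/w3b.png',cv2.resize(im[max(y-60,0):y+60,max(x-60,0):x+70],None,fx=6,fy=5,interpolation=cv2.INTER_CUBIC))
E
```

```text
time: 4.02
tcp_pos: [0.5608, -0.0309, 0.2301]
tool_rot: [-0.392, -3.114, -0.0]
ft_force: [0.4, 0.3, 1.2]
finger_gap: 0.0854
[152.6684779  219.28771111]
```

View pics/w3b.png

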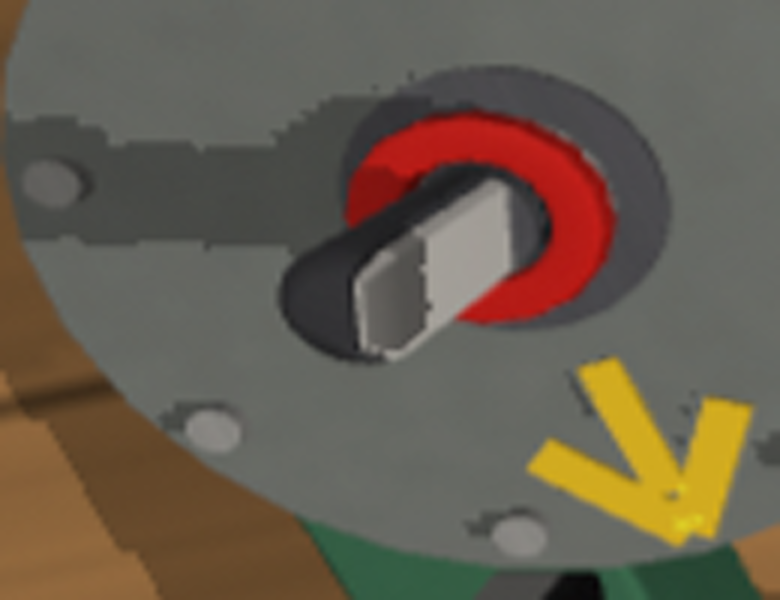

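The flat is clearly seen from this side: its bottom edge runs about (510,180)–(512,268) in the zoom, with a finger's shadow across its upper part. I'll fit it.

Run:
```python
from fit import *
d=np.load('w3.npz'); m=(d['K'],float(d['k']),d['R'],d['t'])
im=cv2.imread('pics/w3.png')
x0,y0=92,159
crop=cv2.resize(im[y0+10:y0+70,x0+40:x0+110],None,fx=8,fy=8,interpolation=cv2.INTER_CUBIC)
# ring
I=im.astype(int); red=(I[:,:,2]>110)&(I[:,:,1]<60)&(I[:,:,0]<60); red[:150]=0;red[260:]=0
ys,xs=np.nonzero(red); e=cv2.fitEllipse(cv2.convexHull(np.stack([xs,ys],1).astype(np.int32))); c=onz(m,e[0],.096); print('ring',c)
a=onz(m,(x0+600/6,y0+365/5),.081); b=onz(m,(x0+690/6,y0+525/5),.081); v=b-a; print('arrow',np.arctan2(v[1],v[0]),np.arctan2(*(b-c)[1::-1]))
tiles=[]
for th in (1.0,1.15,1.3,1.45):
    o=crop.copy()
    for P,col in ((shaftpoly(th,c),(0,255,0)),(circ(c,.006,.145),(255,255,0)),(circ(c,.01,.14),(255,0,255)),(circ(c,.01,.097),(255,0,255))):
        q=((proj(m,P)-[x0+40,y0+10]+.5)*8-.5); cv2.polylines(o,[np.round(q*8).astype(np.int32)],True,col,1,cv2.LINE_AA,3)
    cv2.putText(o,str(th),(10,20),0,.6,(0,0,0),2); tiles.append(o[50:340,:400])
g=np.vstack([np.hstack(tiles[:2]),np.hstack(tiles[2:])]); cv2.imwrite('pics/w3d.png',g)
```

```text
ring [ 0.54201231 -0.02178661  0.096     ]
arrow 0.08195943142308436 -0.9982413818823125
```

View pics/w3d.png

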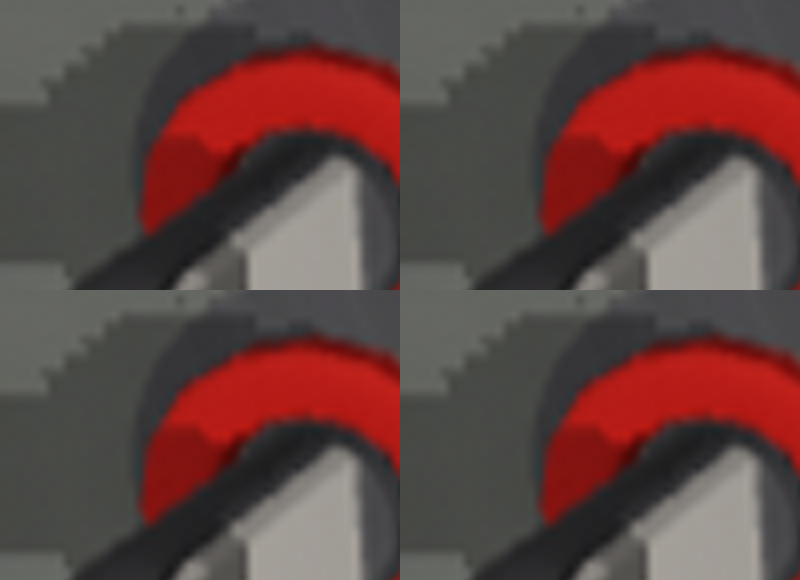

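Run:
```python
from fit import *
d=np.load('w3.npz'); m=(d['K'],float(d['k']),d['R'],d['t'])
im=cv2.imread('pics/w3.png')
I=im.astype(int); red=(I[:,:,2]>110)&(I[:,:,1]<60)&(I[:,:,0]<60); red[:150]=0;red[260:]=0; red[:,215:]=0;red[:,:130]=0
ys,xs=np.nonzero(red); e=cv2.fitEllipse(cv2.convexHull(np.stack([xs,ys],1).astype(np.int32))); c=onz(m,e[0],.096); print('ring',e,c)
x0,y0=132,169
crop=cv2.resize(im[y0:y0+70,x0:x0+70],None,fx=8,fy=8,interpolation=cv2.INTER_CUBIC)
tiles=[]
for th in (1.0,1.15,1.3,1.45):
    o=crop.copy()
    for P,col in ((shaftpoly(th,c),(0,255,0)),(circ(c,.006,.145),(255,255,0)),(circ(c,.01,.14),(255,0,255)),(circ(c,.02,.096),(255,0,255))):
        q=((proj(m,P)-[x0,y0]+.5)*8-.5); cv2.polylines(o,[np.round(q*8).astype(np.int32)],True,col,1,cv2.LINE_AA,3)
    cv2.putText(o,str(th),(10,120),0,.6,(0,255,255),2); tiles.append(o[100:400,50:450])
g=np.vstack([np.hstack(tiles[:2]),np.hstack(tiles[2:])]); cv2.imwrite('pics/w3e.png',g)
```

```text
ring ((171.62803649902344, 202.09320068359375), (40.72365951538086, 44.90340042114258), 114.09074401855469) [ 0.53490819 -0.13078228  0.096     ]
```

View pics/w3e.png

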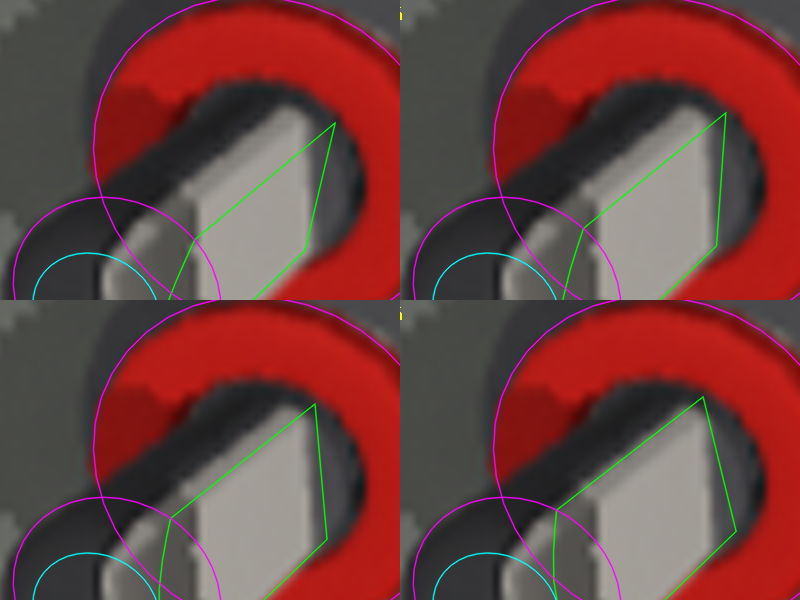

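Flat ≈ 1.26 rad world and arrow ≈ 0.08 rad (joint ≈ 1.18), with the axis near (0.535, -0.132). I'll move above it and descend around the shaft.

Run:
```python
from h import *
rel([0.5342,-0.1341,0.23],1.26)
```

```text
tcp [ 0.5615 -0.0323  0.231 ] yaw_y 1.318 tilt [-1.e-03 -3.e-04 -1.e+00] gap 0.0857 F [-0.1 -0.   0.7] T [-0.02 -0.02  0.04] t 4.07 q6 -1.57
shift cm [  0.1  -10.54   0.11] len 10.54
twist [-0.0005 -0.0008  0.0584]
```

```bash
python3 -m handwheel '[{"hand":100,"linear":[0.1,-3.5,0],"twist":[0,0,0]},{"hand":100,"linear":[0,-3.5,0],"twist":[0,0,0]},{"hand":100,"linear":[0,-3.5,0],"twist":[0,0,0.058]},{"hand":100,"linear":[0,0,2.0],"twist":[0,0,0]},{"hand":100,"linear":[0,0,0],"twist":[0,0,0]}]'
python3 - <<'E'
from fit import *
m=cam('wrist'); im=snap('wrist','w4')
np.savez('w4.npz',K=m[0],k=m[1],R=m[2],t=m[3])
rel([0.5342,-0.1341,0.106],1.26)
print(proj(m,[[.535,-.132,.145]]))
E
```

```text
time: 4.48
tcp_pos: [0.5324, -0.1374, 0.21]
tool_rot: [-0.498, -3.099, -0.001]
ft_force: [-0.1, 0.3, -0.2]
finger_gap: 0.0854
tcp [ 0.5328 -0.1362  0.2108] yaw_y 1.254 tilt [-0.0025  0.0013 -1.    ] gap 0.0854 F [-0.4  1.   0.5] T [-0.01  0.05  0.01] t 4.53 q6 -1.71
shift cm [-0.1   0.24 10.48] len 10.48
twist [ 0.0005 -0.0028 -0.0058]
[[293.54694314 231.09693867]]
```

View pics/w4.png

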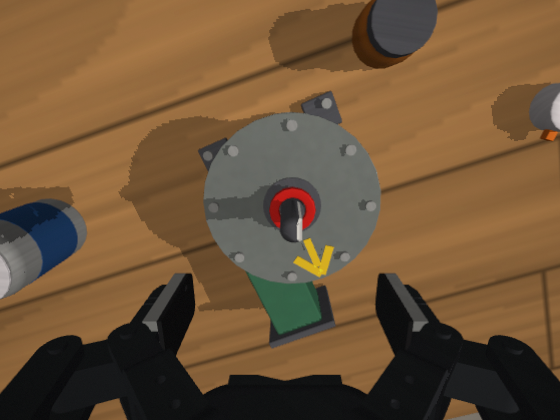

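```bash
python3 -m handwheel '[{"hand":100,"linear":[-0.1,0.2,3.5],"twist":[0,0,0]},{"hand":70,"linear":[0,0,3.5],"twist":[0,0,0]},{"hand":50,"linear":[0,0,3.4],"twist":[0,0,0]},{"hand":45,"linear":[0,0,0],"twist":[0,0,0]},{"hand":45,"linear":[0,0,0],"twist":[0,0,0]}]'
python3 -m handwheel '[{"hand":45,"linear":[0,0,0],"twist":[0,0,0]},{"hand":45,"linear":[0,0,0],"twist":[0,0,0]}]'
python3 - <<'E'
from fit import *
m=cam('wrist'); im=snap('wrist','w5')
rel([0.5342,-0.1341,0.106],1.26)
cv2.imwrite('pics/w5b.png',cv2.resize(im[200:420,120:450],None,fx=2.4,fy=2.4,interpolation=cv2.INTER_CUBIC))
E
```

```text
time: 4.95
tcp_pos: [0.5351, -0.1325, 0.1069]
tool_rot: [-0.489, -3.1, -0.002]
ft_force: [0.3, -0.0, 0.9]
finger_gap: 0.0389
time: 5.12
tcp_pos: [0.5376, -0.134, 0.1099]
tool_rot: [0.489, 3.098, -0.002]
ft_force: [0.0, -0.5, -0.4]
finger_gap: 0.0386
tcp [ 0.5375 -0.134   0.1099] yaw_y 1.258 tilt [ 0.0047 -0.0022 -1.    ] gap 0.0386 F [-0.7  0.   0.1] T [0.03 0.   0.01] t 5.17 q6 -1.70
shift cm [ 0.32 -0.11  0.39] len 0.51
twist [-0.0007  0.0051 -0.0025]
```

View pics/w5b.png

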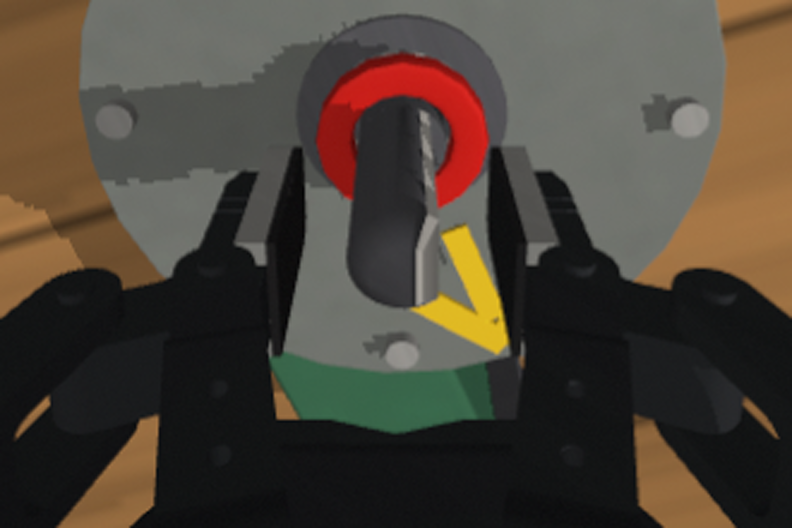

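Shaft spans 348–440 in the zoom with the pads at 303–487 (tips): centred across the jaws. I'll check centring along tool x with the camera-in-tool geometry.

```bash
cat >> h.py <<'E'
CW=np.array([.0817,-.0002,-.1426]); RZ=np.array([-.31577,0,.94883]); RX=np.array([0,1.,0]); RCT=np.stack([RX,np.cross(RZ,RX),RZ])
def toolproj(P):
    K=vision.camera_model('wrist')['camera_matrix']; k=vision.camera_model('wrist')['k1']
    return cv2.projectPoints(np.array(P,float).reshape(-1,1,3),cv2.Rodrigues(RCT)[0],-RCT@CW,K,np.array([k,0,0,0]))[0][:,0]
E
python3 - <<'E'
from h import *
im=cv2.imread('pics/w5.png')
o=cv2.resize(im[200:420,120:450],None,fx=2.4,fy=2.4,interpolation=cv2.INTER_CUBIC)
a=np.linspace(0,2*np.pi,40)
for dx,col in ((0,(0,255,0)),(.003,(255,255,0)),(-.003,(255,0,255))):
  for zz,r in ((-.034,.01),(-.039,.006),(.01,.02)):   # TCP assumed 0.106
    P=np.stack([dx+r*np.cos(a),.002+r*np.sin(a),0*a+zz],1)
    q=(toolproj(P)-[120,200]+.5)*2.4; cv2.polylines(o,[np.round(q).astype(np.int32)],True,col,1,cv2.LINE_AA)
cv2.imwrite('pics/w5c.png',o)
E
```

```text
(no output)
```

View pics/w5c.png

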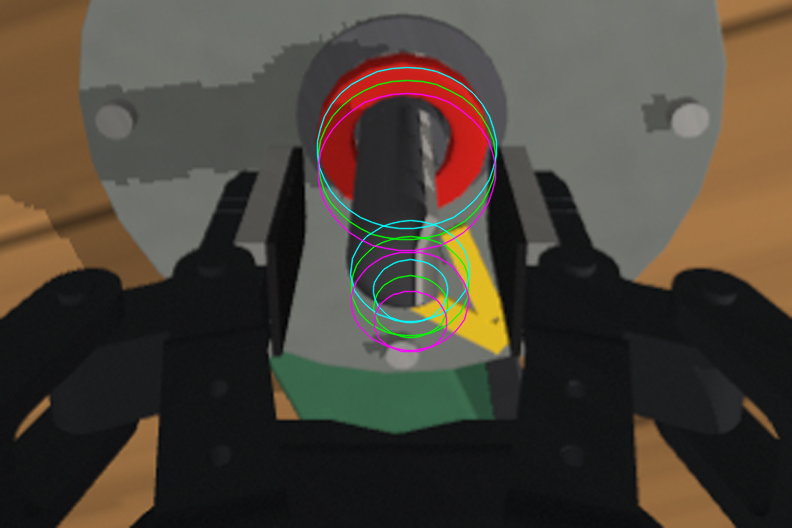

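```bash
python3 -m handwheel '[{"hand":45,"linear":[0.4,0,0.3],"twist":[0,0,0]},{"hand":45,"linear":[0,0,0],"twist":[0,0,0]}]'
python3 -m handwheel '[{"hand":45,"linear":[0,0,0],"twist":[0,0,0]}]'
python3 - <<'E'
from h import *
im=snap('wrist','w6'); rel([0.5342,-0.1341,0.106],1.26)
for i in range(3): vision.camera('wrist'); print(state()['tcp_pos'])
o=cv2.resize(im[200:420,120:450],None,fx=2.4,fy=2.4,interpolation=cv2.INTER_CUBIC)
a=np.linspace(0,2*np.pi,40)
for dx,col in ((0,(0,255,0)),(.003,(255,255,0)),(-.003,(255,0,255))):
  for zz,r in ((-.034,.01),(-.039,.006),(.01,.02)):   # TCP assumed 0.106
    P=np.stack([dx+r*np.cos(a),.002+r*np.sin(a),0*a+zz],1)
    q=(toolproj(P)-[120,200]+.5)*2.4; cv2.polylines(o,[np.round(q).astype(np.int32)],True,col,1,cv2.LINE_AA)
cv2.imwrite('pics/w6c.png',o)
E
```

```text
time: 5.33
tcp_pos: [0.5315, -0.132, 0.1053]
tool_rot: [0.491, 3.102, -0.0]
ft_force: [-0.0, 0.6, -0.2]
finger_gap: 0.0383
time: 5.42
tcp_pos: [0.5318, -0.1321, 0.105]
tool_rot: [0.491, 3.102, -0.0]
ft_force: [0.7, -0.1, 0.8]
finger_gap: 0.0385
tcp [ 0.5319 -0.1322  0.1049] yaw_y 1.257 tilt [ 6.e-04 -3.e-04 -1.e+00] gap 0.0382 F [ 0.  -0.4 -0.7] T [-0.02 -0.01 -0.01] t 5.47 q6 -1.70
shift cm [-0.27 -0.11 -0.11] len 0.31
twist [-0.0001  0.0007 -0.0031]
[ 0.53199061 -0.13231082  0.10470279]
[ 0.53203944 -0.13229972  0.10461436]
[ 0.53203837 -0.13233552  0.10447912]
```

View pics/w6c.png

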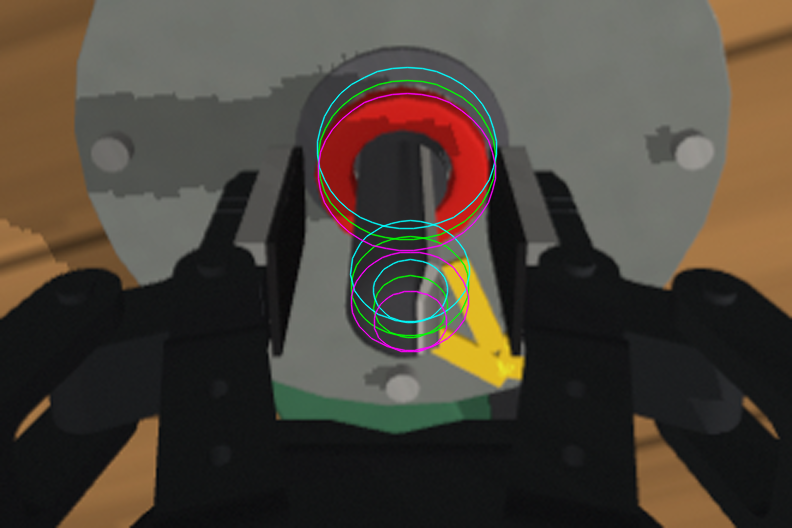

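The shaft is now 2–3 mm the other way in tool x (the arm settles slowly, and readings and picture agree). Small correction, then pinch.

```bash
python3 -m handwheel '[{"hand":45,"linear":[-0.25,0,0],"twist":[0,0,0]},{"hand":30,"linear":[0,0,0],"twist":[0,0,0]},{"hand":20,"linear":[0,0,0],"twist":[0,0,0]},{"hand":20,"linear":[0,0,0],"twist":[0,0,0]}]'
python3 -m handwheel '[{"hand":0,"linear":[0,0,0],"twist":[0,0,0]},{"hand":0,"linear":[0,0,0],"twist":[0,0,0]}]'
python3 -m handwheel '[{"hand":0,"linear":[0,0,0],"twist":[0,0,0]},{"hand":0,"linear":[0,0,0],"twist":[0,0,0]}]'
python3 - <<'E'
from h import *
im=snap('wrist','w7'); rel([0.5342,-0.1341,0.106],1.26)
cv2.imwrite('pics/w7b.png',cv2.resize(im[200:420,120:450],None,fx=2.4,fy=2.4,interpolation=cv2.INTER_CUBIC))
E
```

```text
time: 5.95
tcp_pos: [0.5344, -0.133, 0.1042]
tool_rot: [-0.491, -3.103, -0.0]
ft_force: [0.7, -0.2, 1.2]
finger_gap: 0.0168
time: 6.12
tcp_pos: [0.5342, -0.1334, 0.1044]
tool_rot: [-0.49, -3.103, 0.001]
ft_force: [-0.8, -1.0, 0.9]
finger_gap: 0.0144
time: 6.28
tcp_pos: [0.5342, -0.1334, 0.1044]
tool_rot: [-0.49, -3.103, 0.001]
ft_force: [-1.1, -1.8, 0.9]
finger_gap: 0.015
tcp [ 0.5343 -0.1334  0.1044] yaw_y 1.257 tilt [-1.e-04 -7.e-04 -1.e+00] gap 0.0152 F [-0.9 -1.9  1.1] T [-0.56  0.3   0.03] t 6.33 q6 -1.70
shift cm [-0.02 -0.07 -0.16] len 0.18
twist [-0.0007  0.0001 -0.0027]
```

View pics/w7b.png

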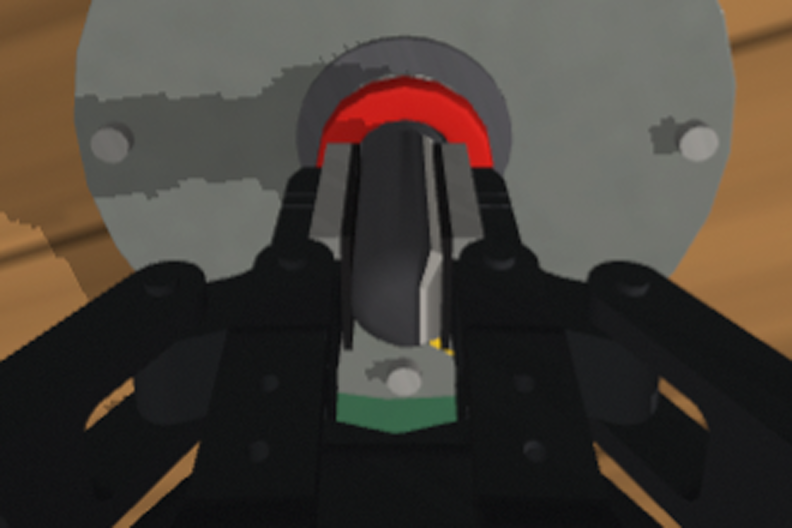

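Pinched at a 15 mm gap with the bright flat against the right pad, and only 2 N side force. Turning clockwise 1.175 rad about the shaft axis (2 mm toward the flat from the jaw midpoint).

```bash
python3 -m handwheel '[{"hand":0,"linear":[0.023,0,0],"twist":[0,0,0.1175]},{"hand":0,"linear":[0.023,0,0],"twist":[0,0,0.1175]},{"hand":0,"linear":[0.023,0,0],"twist":[0,0,0.1175]},{"hand":0,"linear":[0.023,0,0],"twist":[0,0,0.1175]},{"hand":0,"linear":[0.023,0,0],"twist":[0,0,0.1175]}]'
python3 -m handwheel '[{"hand":0,"linear":[0.023,0,0],"twist":[0,0,0.1175]},{"hand":0,"linear":[0.023,0,0],"twist":[0,0,0.1175]},{"hand":0,"linear":[0.023,0,0],"twist":[0,0,0.1175]},{"hand":0,"linear":[0.023,0,0],"twist":[0,0,0.1175]},{"hand":0,"linear":[0.023,0,0],"twist":[0,0,0.1175]}]'
python3 -m handwheel '[{"hand":0,"linear":[0,0,0],"twist":[0,0,0]},{"hand":0,"linear":[0,0,0],"twist":[0,0,0]},{"hand":0,"linear":[0,0,0],"twist":[0,0,0]}]'
python3 - <<'E'
from h import *
m=cam('wrist'); im=snap('wrist','w8'); rel([0.5342,-0.1341,0.106],.082)
np.savez('w8.npz',K=m[0],k=m[1],R=m[2],t=m[3])
cv2.imwrite('pics/w8b.png',cv2.resize(im[120:420,80:480],None,fx=2,fy=2,interpolation=cv2.INTER_CUBIC))
E
```

```text
time: 6.75
tcp_pos: [0.5339, -0.1321, 0.1044]
tool_rot: [1.377, 2.823, 0.001]
ft_force: [1.4, 0.7, -0.2]
finger_gap: 0.0147
time: 7.17
tcp_pos: [0.5343, -0.1308, 0.1044]
tool_rot: [2.135, 2.303, 0.004]
ft_force: [3.5, 2.0, -1.1]
finger_gap: 0.015
time: 7.42
tcp_pos: [0.5343, -0.1308, 0.1044]
tool_rot: [2.125, 2.312, 0.004]
ft_force: [4.7, 2.7, -1.1]
finger_gap: 0.0146
tcp [ 0.5343 -0.1307  0.1044] yaw_y 0.084 tilt [ 0.0028  0.001  -1.    ] gap 0.0148 F [ 5.1  3.  -1.2] T [ 0.41 -0.25 -0.  ] t 7.47 q6 -0.53
shift cm [-0.33 -0.04 -0.16] len 0.37
twist [ 0.0029 -0.0007  0.0023]
```

View pics/w8b.png

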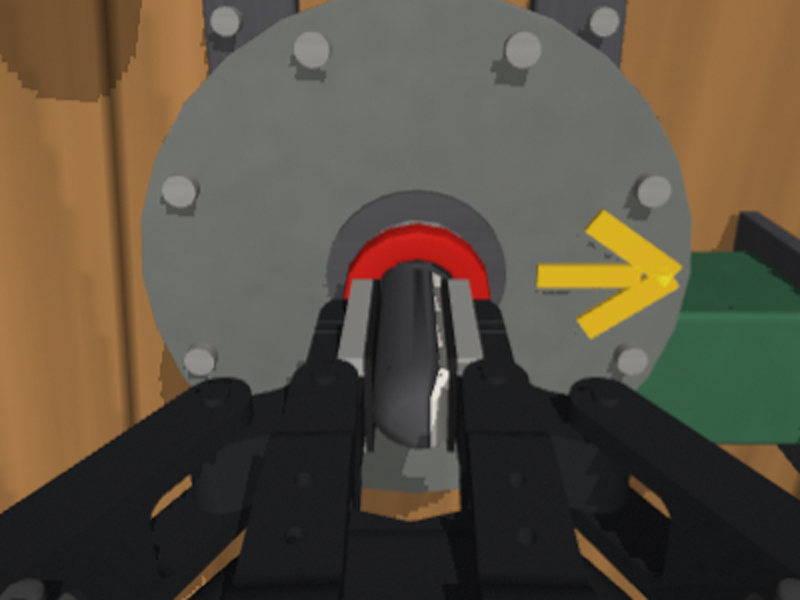

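The arrow is level in this view (tail (538,277), tip ≈(670,277)), so it lies along the jaw axis, and the flat is against the pad on the arrow's side. I'll release, lift and look.

```bash
python3 -m handwheel '[{"hand":40,"linear":[0,0,0],"twist":[0,0,0]},{"hand":70,"linear":[0,0,0],"twist":[0,0,0]},{"hand":100,"linear":[0,0,0],"twist":[0,0,0]},{"hand":100,"linear":[0,0,0],"twist":[0,0,0]},{"hand":100,"linear":[0,0,-2],"twist":[0,0,0]}]'
python3 -m handwheel '[{"hand":100,"linear":[0,0,-3.5],"twist":[0,0,0]},{"hand":100,"linear":[0,0,-3.5],"twist":[0,0,0]},{"hand":100,"linear":[0,0,-3.5],"twist":[0,0,0]},{"hand":100,"linear":[0,0,0],"twist":[0,0,0]},{"hand":100,"linear":[0,0,0],"twist":[0,0,0]}]'
python3 - <<'E'
from h import *
m=cam('wrist'); im=snap('wrist','w9'); rel([0.541,0.154,0.23],1.08)
np.savez('w9.npz',K=m[0],k=m[1],R=m[2],t=m[3])
cv2.imwrite('pics/w9b.png',cv2.resize(im[120:300,180:420],None,fx=3,fy=3,interpolation=cv2.INTER_CUBIC))
E
```

```text
time: 7.88
tcp_pos: [0.5301, -0.1304, 0.1215]
tool_rot: [-2.123, -2.305, 0.004]
ft_force: [0.3, 0.0, -0.8]
finger_gap: 0.0745
time: 8.3
tcp_pos: [0.5339, -0.132, 0.2317]
tool_rot: [2.124, 2.307, 0.002]
ft_force: [-0.7, -0.1, -0.3]
finger_gap: 0.0855
tcp [ 0.5326 -0.1314  0.2298] yaw_y 0.082 tilt [ 8.e-04 -5.e-04 -1.e+00] gap 0.0854 F [-0.3  0.9 -0.4] T [ 0.02  0.02 -0.02] t 8.35 q6 -0.53
shift cm [28.37  3.18 -0.03] len 28.55
twist [ 4.000e-04  9.000e-04 -9.977e-01]
```

View pics/w9b.png

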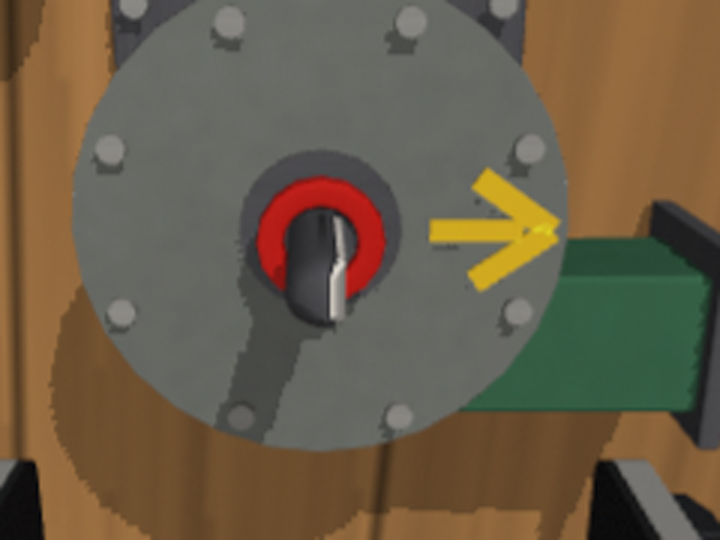

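```bash
python3 -m handwheel '[{"hand":100,"linear":[3.55,0.4,0],"twist":[0,0,0]},{"hand":100,"linear":[3.55,0.4,0],"twist":[0,0,0]},{"hand":100,"linear":[3.55,0.4,0],"twist":[0,0,0]},{"hand":100,"linear":[3.55,0.4,0],"twist":[0,0,0]},{"hand":100,"linear":[3.55,0.4,0],"twist":[0,0,0]}]'
python3 -m handwheel '[{"hand":100,"linear":[3.55,0.4,0],"twist":[0,0,0]},{"hand":100,"linear":[3.55,0.4,0],"twist":[0,0,0]},{"hand":100,"linear":[3.55,0.4,0],"twist":[0,0,0]},{"hand":100,"linear":[0,0,0],"twist":[0,0,-0.12]},{"hand":100,"linear":[0,0,0],"twist":[0,0,-0.12]}]'
python3 -m handwheel '[{"hand":100,"linear":[0,0,0],"twist":[0,0,-0.12]},{"hand":100,"linear":[0,0,0],"twist":[0,0,-0.12]},{"hand":100,"linear":[0,0,0],"twist":[0,0,-0.12]},{"hand":100,"linear":[0,0,0],"twist":[0,0,-0.12]},{"hand":100,"linear":[0,0,0],"twist":[0,0,-0.12]}]'
python3 -m handwheel '[{"hand":100,"linear":[0,0,4],"twist":[0,0,-0.12]},{"hand":100,"linear":[0,0,4],"twist":[0,0,-0.04]},{"hand":100,"linear":[0,0,0],"twist":[0,0,0]},{"hand":100,"linear":[0,0,0],"twist":[0,0,0]}]'
python3 - <<'E'
from h import *
m=cam('wrist'); im=snap('wrist','w10'); rel([0.541,0.154,0.15],1.08)
np.savez('w10.npz',K=m[0],k=m[1],R=m[2],t=m[3])
for t in ['collar_center','collar_screw']:
    print(t,[(np.round(x['location'],4),round(x['p'],2)) for x in vision.pinpoint('wrist',t)])
E
```

```text
time: 8.77
tcp_pos: [0.5365, 0.0487, 0.2271]
tool_rot: [-2.126, -2.307, 0.005]
ft_force: [0.6, -0.3, 0.2]
finger_gap: 0.0855
time: 9.18
tcp_pos: [0.5395, 0.1565, 0.2268]
tool_rot: [-1.821, -2.555, 0.005]
ft_force: [0.1, -0.5, 0.3]
finger_gap: 0.0855
time: 9.6
tcp_pos: [0.5398, 0.1541, 0.2268]
tool_rot: [-0.991, -2.976, 0.003]
ft_force: [0.8, -0.4, -0.4]
finger_gap: 0.0853
time: 9.93
tcp_pos: [0.5383, 0.1539, 0.1459]
tool_rot: [-0.76, -3.039, 0.005]
ft_force: [0.8, -0.2, -0.3]
finger_gap: 0.0855
tcp [0.5406 0.1541 0.1483] yaw_y 1.081 tilt [-3.7e-03 -3.0e-04 -1.0e+00] gap 0.0853 F [ 1.2 -0.7  0.7] T [-0.   -0.01 -0.01] t 9.98 q6 -1.00
shift cm [-0.04  0.01 -0.17] len 0.17
twist [-0.002  -0.0031  0.0008]
collar_center [(array([0.541 , 0.1564, 0.0151]), 0.89)]
collar_screw [(array([0.5727, 0.139 , 0.0126]), 0.57)]
```

View pics/w10.png

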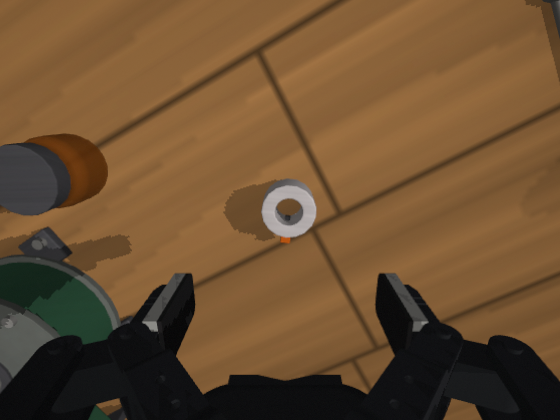

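Run:
```python
from h import *
d=np.load('w10.npz'); m=(d['K'],float(d['k']),d['R'],d['t'])
im=cv2.imread('pics/w10.png'); I=im.astype(int)
g=(I.min(2)>125)&((I.max(2)-I.min(2))<25); g[:170]=0;g[260:]=0;g[:,:250]=0;g[:,330:]=0
ys,xs=np.nonzero(g); e=cv2.fitEllipse(cv2.convexHull(np.stack([xs,ys],1).astype(np.int32))); print(e)
o=(I[:,:,2]>180)&(I[:,:,1]<120)&(I[:,:,0]<60); o[:225]=0;o[260:]=0;o[:,:270]=0;o[:,305:]=0
yo,xo=np.nonzero(o); print(xo.mean(),yo.mean(),len(xo),xo.min(),xo.max(),yo.min(),yo.max())
c=onz(m,e[0],.03); s=onz(m,(xo.mean(),yo.mean()),.0195); v=s-c; print(c,s,np.arctan2(v[1],v[0]),np.linalg.norm(v[:2]))
o=im[170:270,230:350]; cv2.imwrite('pics/w10b.png',cv2.resize(o,None,fx=6,fy=6,interpolation=cv2.INTER_CUBIC))
```

```text
((288.8806457519531, 210.45994567871094), (51.667720794677734, 54.70756530761719), 72.0424575805664)
285.5769230769231 239.57692307692307 26 282 289 238 242
[0.54057474 0.15561543 0.03      ] [0.56696957 0.13833832 0.0195    ] -0.5795771104093901 0.031546571596625265
```

View pics/w10b.png

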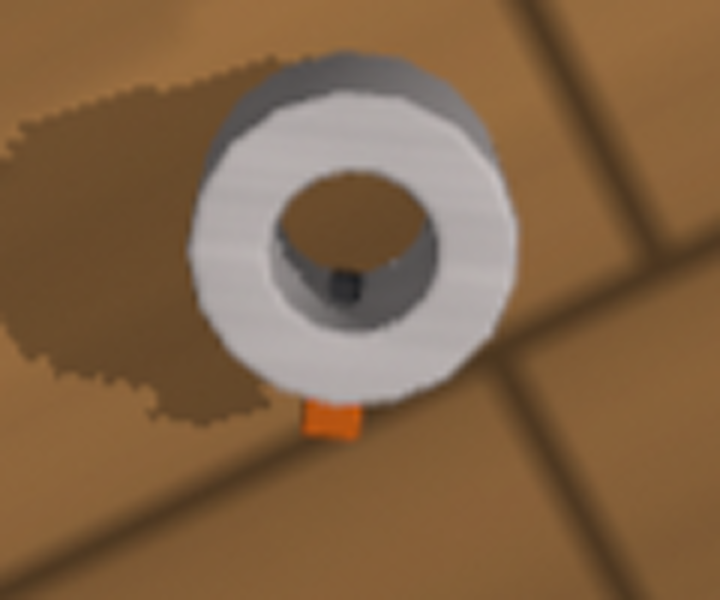

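The head centre at (333,420) lies left of the tip at (345,287) in the zoom, so the screw points at ≈ -0.575 rad. I'll turn the tool 0.085 rad to match and descend on the collar at (0.5406, 0.1556).

```bash
python3 - <<'E'
from h import *
rel([0.5406,0.1556,0.04],0.996)
E
python3 -m handwheel '[{"hand":100,"linear":[0,0.1,2.5],"twist":[0,0,0.085]},{"hand":100,"linear":[0,0,3.0],"twist":[0,0,0]},{"hand":100,"linear":[0,0,3.0],"twist":[0,0,0]},{"hand":100,"linear":[0,0,2.0],"twist":[0,0,0]},{"hand":100,"linear":[0,0,0],"twist":[0,0,0]}]'
python3 -m handwheel '[{"hand":100,"linear":[0,0,0],"twist":[0,0,0]},{"hand":100,"linear":[0,0,0],"twist":[0,0,0]}]'
python3 - <<'E'
from h import *
im=snap('wrist','w11'); rel([0.5406,0.1556,0.004],0.996)
cv2.imwrite('pics/w11b.png',cv2.resize(im[150:420,120:450],None,fx=2.2,fy=2.2,interpolation=cv2.INTER_CUBIC))
E
```

```text
tcp [0.5428 0.1544 0.1509] yaw_y 1.081 tilt [ 3.e-03  2.e-04 -1.e+00] gap 0.0855 F [ 0.5 -0.3  0.7] T [-0.05  0.04  0.01] t 10.08 q6 -1.00
shift cm [ 2.800e-01 -1.000e-02  1.109e+01] len 11.1
twist [0.0017 0.0025 0.0853]
time: 10.5
tcp_pos: [0.541, 0.155, 0.043]
tool_rot: [-0.889, -3.01, 0.002]
ft_force: [-0.9, 1.5, -0.4]
finger_gap: 0.0854
time: 10.67
tcp_pos: [0.5439, 0.1554, 0.0467]
tool_rot: [0.888, 3.009, 0.003]
ft_force: [-0.2, 0.4, 0.2]
finger_gap: 0.0855
tcp [0.544  0.1554 0.0468] yaw_y 0.997 tilt [ 5.1e-03  4.0e-04 -1.0e+00] gap 0.0853 F [ 0.5 -0.3 -0.3] T [0.06 0.05 0.02] t 10.72 q6 -0.92
shift cm [ 0.32 -0.18  4.28] len 4.3
twist [0.0031 0.004  0.001 ]
```

View pics/w11b.png

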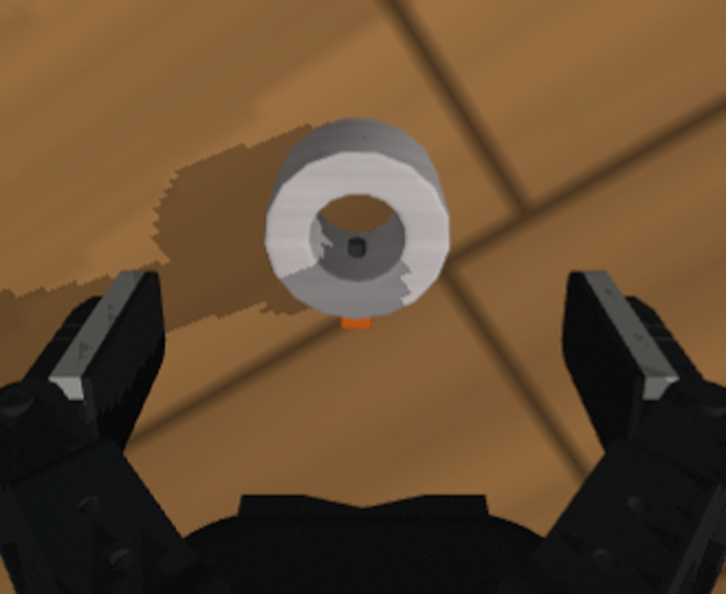

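The screw tip (357,246), head (356,323) and bore centre (358,237) line up with the tool. I'll let the arm settle, then read.

```bash
python3 -m handwheel '[{"hand":100,"linear":[0,0,2.0],"twist":[0,0,0]},{"hand":100,"linear":[0,0,1.0],"twist":[0,0,0]},{"hand":100,"linear":[0,0,0],"twist":[0,0,0]},{"hand":100,"linear":[0,0,0],"twist":[0,0,0]},{"hand":100,"linear":[0,0,0],"twist":[0,0,0]}]'
python3 -m handwheel '[{"hand":100,"linear":[0,0,0],"twist":[0,0,0]},{"hand":100,"linear":[0,0,0],"twist":[0,0,0]},{"hand":100,"linear":[0,0,0],"twist":[0,0,0]}]'
python3 - <<'E'
from h import *
im=snap('wrist','w12'); rel([0.5406,0.1556,0.004],0.996)
q=toolproj([[0,0,-.016+.006],[.012,0,-.01],[-.012,0,-.01]]); print(q)
cv2.imwrite('pics/w12b.png',cv2.resize(im[150:420,120:450],None,fx=2.2,fy=2.2,interpolation=cv2.INTER_CUBIC))
E
```

```text
time: 11.13
tcp_pos: [0.5425, 0.1552, 0.0151]
tool_rot: [0.889, 3.012, 0.001]
ft_force: [1.1, 0.4, -0.2]
finger_gap: 0.0853
time: 11.38
tcp_pos: [0.5423, 0.1552, 0.0148]
tool_rot: [0.889, 3.012, 0.0]
ft_force: [-0.4, 0.4, -0.5]
finger_gap: 0.0855
tcp [0.5422 0.1552 0.0147] yaw_y 0.997 tilt [ 7.e-04  0.e+00 -1.e+00] gap 0.0856 F [-0.1 -0.3 -0.6] T [ 0.01 -0.    0.05] t 11.43 q6 -0.92
shift cm [ 0.16 -0.05  1.07] len 1.08
twist [0.0004 0.0006 0.001 ]
[[285.15463787 287.26338395]
 [285.16526552 264.78724772]
 [285.14454803 308.65593437]]
```

View pics/w12b.png

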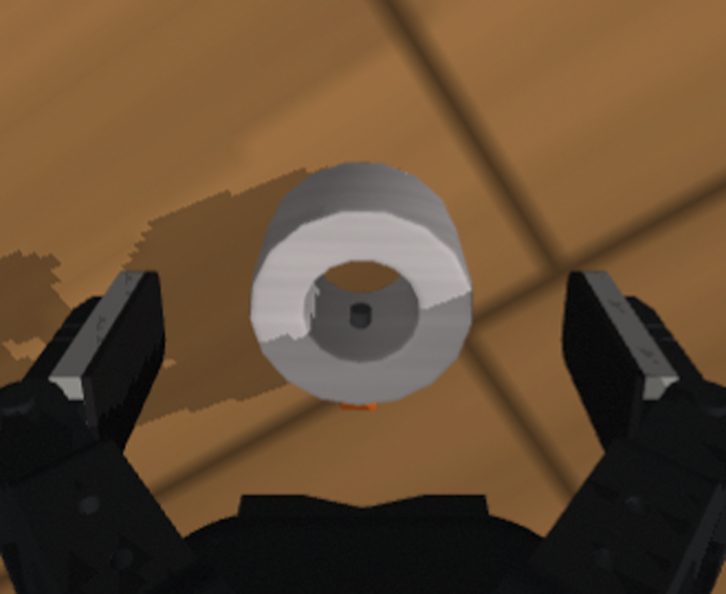

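```bash
python3 -m handwheel '[{"hand":100,"linear":[0.1,0,0.6],"twist":[0,0,0]},{"hand":100,"linear":[0,0,0.5],"twist":[0,0,0]},{"hand":100,"linear":[0,0,0],"twist":[0,0,0]},{"hand":75,"linear":[0,0,0],"twist":[0,0,0]},{"hand":65,"linear":[0,0,0],"twist":[0,0,0]}]'
python3 -m handwheel '[{"hand":60,"linear":[0,0,0],"twist":[0,0,0]},{"hand":50,"linear":[0,0,0],"twist":[0,0,0]},{"hand":40,"linear":[0,0,0],"twist":[0,0,0]},{"hand":20,"linear":[0,0,0],"twist":[0,0,0]},{"hand":0,"linear":[0,0,0],"twist":[0,0,0]}]'
python3 -m handwheel '[{"hand":0,"linear":[0,0,0],"twist":[0,0,0]},{"hand":0,"linear":[0,0,0],"twist":[0,0,0]}]'
python3 - <<'E'
from h import *
im=snap('wrist','w13'); rel([0.5406,0.1556,0.004],0.996)
print(toolproj([[0,0,-.026],[.012,0,-.026],[-.012,0,-.026],[0,.024,-.026]]))
cv2.imwrite('pics/w13b.png',cv2.resize(im[150:420,120:450],None,fx=2.2,fy=2.2,interpolation=cv2.INTER_CUBIC))
E
```

```text
time: 11.85
tcp_pos: [0.541, 0.1557, 0.003]
tool_rot: [-0.889, -3.013, 0.0]
ft_force: [0.0, 0.8, 0.2]
finger_gap: 0.0642
time: 12.27
tcp_pos: [0.5412, 0.1556, 0.0038]
tool_rot: [0.889, 3.013, -0.0]
ft_force: [-1.8, -0.4, 5.0]
finger_gap: 0.0468
time: 12.43
tcp_pos: [0.5412, 0.1556, 0.0038]
tool_rot: [0.889, 3.013, -0.0]
ft_force: [-0.5, -0.5, 6.0]
finger_gap: 0.0465
tcp [0.5412 0.1556 0.0038] yaw_y 0.997 tilt [ 3.e-04 -1.e-04 -1.e+00] gap 0.0466 F [-0.4 -0.3  5.9] T [-0.18  0.19  0.03] t 12.48 q6 -0.92
shift cm [ 0.05 -0.03 -0.02] len 0.06
twist [0.     0.0003 0.0011]
[[285.20118331 307.281016  ]
 [285.21432311 282.79172807]
 [285.18877768 330.46540536]
 [340.89109546 307.29889418]]
```

View pics/w13b.png

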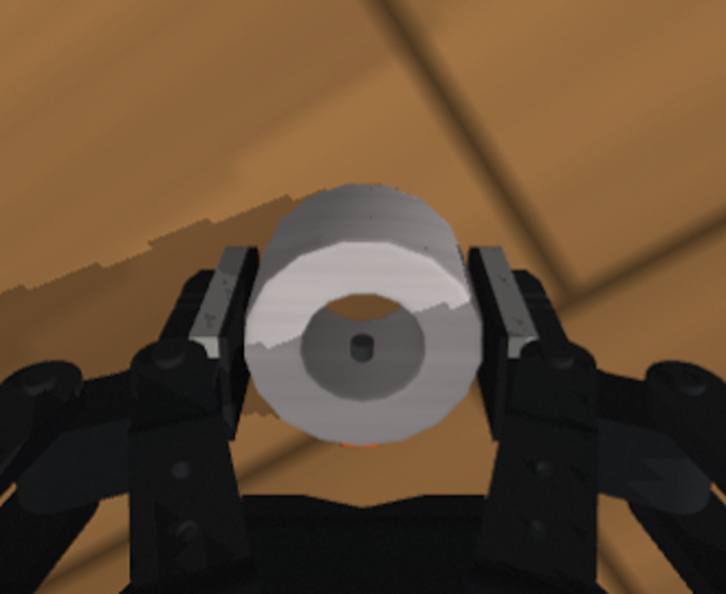

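Gripped at 46.6 mm. The bore centre at (285,307.7) px coincides with the tool axis (285.2,307.3) and the screw is in line with the tool. I'll lift, turn to the arrow, and carry it to a spot 5 cm beyond the shaft where the camera still sees the shaft top.

```bash
python3 -m handwheel '[{"hand":0,"linear":[0,0,-2],"twist":[0,0,0]},{"hand":0,"linear":[0,0,-3.5],"twist":[0,0,0]},{"hand":0,"linear":[0,0,-3.5],"twist":[0,0,0]},{"hand":0,"linear":[0,0,-3.5],"twist":[0,0,0]},{"hand":0,"linear":[0,0,-3.5],"twist":[0,0,0]}]'
python3 -m handwheel '[{"hand":0,"linear":[0,0,-3.5],"twist":[0,0,-0.1095]},{"hand":0,"linear":[0,0,0],"twist":[0,0,-0.1095]},{"hand":0,"linear":[0,0,0],"twist":[0,0,-0.1095]},{"hand":0,"linear":[0,0,0],"twist":[0,0,-0.1095]},{"hand":0,"linear":[0,0,0],"twist":[0,0,-0.1095]}]'
python3 -m handwheel '[{"hand":0,"linear":[0,0,0],"twist":[0,0,-0.1095]},{"hand":0,"linear":[0,0,0],"twist":[0,0,0]}]'
python3 - <<'E'
from h import *
rel([0.586,-0.128,0.20],1.653)
E
```

```text
time: 12.9
tcp_pos: [0.5403, 0.1557, 0.164]
tool_rot: [-0.889, -3.011, 0.001]
ft_force: [0.4, 0.4, -2.3]
finger_gap: 0.0469
time: 13.32
tcp_pos: [0.5405, 0.1558, 0.1979]
tool_rot: [-0.033, -3.141, -0.0]
ft_force: [-0.2, 1.4, -2.1]
finger_gap: 0.0467
time: 13.48
tcp_pos: [0.5405, 0.1557, 0.1975]
tool_rot: [0.133, -3.137, -0.0]
ft_force: [-0.6, -1.2, -2.5]
finger_gap: 0.0465
tcp [0.5405 0.1557 0.1975] yaw_y 1.656 tilt [-0.0016  0.     -1.    ] gap 0.0465 F [-0.6 -1.2 -2.5] T [-0.03  0.    0.02] t 13.48 q6 -1.57
shift cm [ -2.13 -28.66  -0.26] len 28.74
twist [ 0.0002 -0.0016  0.0027]
```

```bash
python3 -m handwheel '[{"hand":0,"linear":[-0.4,-3.6,-0.1],"twist":[0,0,0]},{"hand":0,"linear":[-0.3,-3.6,0],"twist":[0,0,0]},{"hand":0,"linear":[-0.3,-3.6,0],"twist":[0,0,0]},{"hand":0,"linear":[-0.3,-3.6,0],"twist":[0,0,0]},{"hand":0,"linear":[-0.3,-3.6,0],"twist":[0,0,0]}]'
python3 -m handwheel '[{"hand":0,"linear":[-0.3,-3.6,0],"twist":[0,0,0]},{"hand":0,"linear":[-0.2,-3.6,0],"twist":[0,0,0]},{"hand":0,"linear":[0,-3.5,0],"twist":[0,0,0]},{"hand":0,"linear":[0,0,0],"twist":[0,0,0]},{"hand":0,"linear":[0,0,0],"twist":[0,0,0]}]'
python3 -m handwheel '[{"hand":0,"linear":[0,0,0],"twist":[0,0,0]},{"hand":0,"linear":[0,0,0],"twist":[0,0,0]},{"hand":0,"linear":[0,0,0],"twist":[0,0,0]},{"hand":0,"linear":[0,0,0],"twist":[0,0,0]},{"hand":0,"linear":[0,0,0],"twist":[0,0,0]}]'
python3 - <<'E'
from h import *
m=cam('wrist'); im=snap('wrist','w14'); rel([0.536,-0.132,0.20],1.653)
np.savez('w14.npz',K=m[0],k=m[1],R=m[2],t=m[3],tcp=state()['tcp_pos'],rot=state()['tool_rot'])
E
```

```text
time: 13.9
tcp_pos: [0.5717, -0.0237, 0.1987]
tool_rot: [0.126, -3.138, -0.001]
ft_force: [1.1, -0.1, -3.4]
finger_gap: 0.0468
time: 14.32
tcp_pos: [0.5858, -0.1307, 0.1985]
tool_rot: [0.12, -3.139, -0.001]
ft_force: [-1.4, 0.9, -2.0]
finger_gap: 0.0466
time: 14.73
tcp_pos: [0.5859, -0.1274, 0.1994]
tool_rot: [0.133, -3.139, -0.0]
ft_force: [1.0, 0.3, -1.9]
finger_gap: 0.0469
tcp [ 0.5859 -0.1277  0.1994] yaw_y 1.655 tilt [ 0. -0. -1.] gap 0.0464 F [-0.1 -0.7 -2.1] T [-0.   -0.03 -0.01] t 14.78 q6 -2.06
shift cm [ 5.01 -0.01 -0.06] len 5.01
twist [-0.      0.      0.0021]
```

View pics/w14.png

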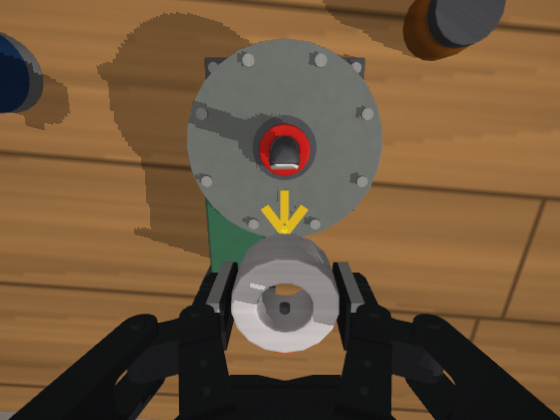

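Collar held, with its screw and the arrow (285,192→232) in one image column; the flat's bright top edge is level at ≈(285,166). I'll fit the shaft position in the tool frame.

Run:
```python
from h import *
im=cv2.imread('pics/w14.png'); x0,y0,w,h=245,100,80,100
I=im.astype(int); red=(I[:,:,2]>110)&(I[:,:,1]<60)&(I[:,:,0]<60); red[:110]=0;red[190:]=0;red[:,:250]=0;red[:,320:]=0
ys,xs=np.nonzero(red); e=cv2.fitEllipse(cv2.convexHull(np.stack([xs,ys],1).astype(np.int32))); print(e)
# cover circle too: tool z of cover
T=.1994
K=vision.camera_model('wrist')['camera_matrix'];k=vision.camera_model('wrist')['k1']
def tonz(px,zt):
    p=cv2.undistortPoints(np.array([[px]],float),K,np.array([k,0,0,0]))[0,0]; d=RCT.T@np.array([p[0],p[1],1]); return CW+d*(zt-CW[2])/d[2]
c=tonz(e[0],T-.096); print('ring centre in tool',c, 'arrow', tonz((284.5,195),T-.081),tonz((284.5,230),T-.081))
a=np.linspace(0,2*np.pi,60); tiles=[]
for ax in (.0495,.0505,.0515,.0525):
    o=cv2.resize(im[y0:y0+h,x0:x0+w],None,fx=6,fy=6,interpolation=cv2.INTER_CUBIC)
    for r,z,col in ((.006,.145,(255,255,0)),(.01,.14,(255,0,255)),(.01,.097,(0,255,0)),(.02,.096,(255,255,255))):
        P=np.stack([ax+r*np.cos(a),0*a+c[1]+r*np.sin(a),0*a+T-z],1)
        if r==.01: P[:,0]=np.maximum(P[:,0],ax-.006)
        q=(toolproj(P)-[x0,y0]+.5)*6; cv2.polylines(o,[np.round(q*8).astype(np.int32)],True,col,1,cv2.LINE_AA,3)
    cv2.putText(o,str(ax),(5,30),0,.6,(0,255,255),2); tiles.append(o[80:480,40:420])
cv2.imwrite('pics/w14b.png',np.vstack([np.hstack(tiles[:2]),np.hstack(tiles[2:])])[:,:])
```

```text
((284.288330078125, 149.4954376220703), (50.67097473144531, 51.417564392089844), 10.888315200805664)
ring centre in tool [ 0.051128  -0.0005448  0.1034   ] arrow [ 0.0109015  -0.00040244  0.1184    ] [-0.02115933 -0.00041003  0.1184    ]
```

View pics/w14b.png

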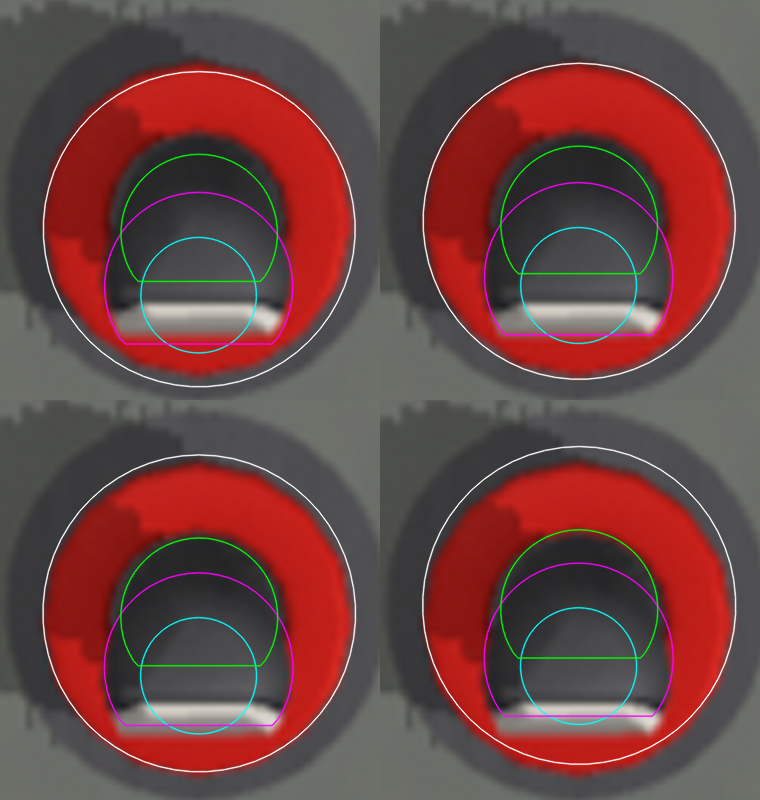

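Axis sits 50.7 mm along tool x and -0.4 mm in y, with the arrow exactly along the tool. Moving over it and settling.

```bash
python3 -m handwheel '[{"hand":0,"linear":[2,-0.04,0],"twist":[0,0,0]},{"hand":0,"linear":[2,0,0],"twist":[0,0,0]},{"hand":0,"linear":[1.02,0,0],"twist":[0,0,0]},{"hand":0,"linear":[0,0,1.5],"twist":[0,0,0]},{"hand":0,"linear":[0,0,1.5],"twist":[0,0,0]}]'
python3 -m handwheel '[{"hand":0,"linear":[0,0,0.8],"twist":[0,0,0]},{"hand":0,"linear":[0,0,0.6],"twist":[0,0,0]},{"hand":0,"linear":[0,0,0],"twist":[0,0,0]},{"hand":0,"linear":[0,0,0],"twist":[0,0,0]},{"hand":0,"linear":[0,0,0],"twist":[0,0,0]}]'
python3 -m handwheel '[{"hand":0,"linear":[0,0,0],"twist":[0,0,0]},{"hand":0,"linear":[0,0,0],"twist":[0,0,0]},{"hand":0,"linear":[0,0,0],"twist":[0,0,0]}]'
python3 - <<'E'
from h import *
m=cam('wrist'); im=snap('wrist','w15'); rel([0.5358,-0.132,0.15],1.653)
cv2.imwrite('pics/w15b.png',cv2.resize(im[150:420,120:450],None,fx=2.2,fy=2.2,interpolation=cv2.INTER_CUBIC))
im=snap('side','s15'); cv2.imwrite('pics/s15b.png',cv2.resize(im[140:320,240:420],None,fx=4,fy=3.3,interpolation=cv2.INTER_CUBIC))
E
```

```text
time: 15.2
tcp_pos: [0.5364, -0.1334, 0.1703]
tool_rot: [-0.13, 3.136, -0.003]
ft_force: [0.9, 0.3, -3.6]
finger_gap: 0.0464
time: 15.62
tcp_pos: [0.5366, -0.1333, 0.1558]
tool_rot: [-0.131, 3.138, -0.001]
ft_force: [0.2, -0.8, -1.9]
finger_gap: 0.0465
time: 15.87
tcp_pos: [0.5362, -0.1332, 0.1558]
tool_rot: [-0.131, 3.138, -0.001]
ft_force: [0.1, 0.3, -2.7]
finger_gap: 0.0468
tcp [ 0.5361 -0.1332  0.1557] yaw_y 1.654 tilt [ 7.e-04 -3.e-04 -1.e+00] gap 0.0466 F [-0.   0.  -2.8] T [ 0.02  0.03 -0.04] t 15.92 q6 -2.10
shift cm [0.02 0.12 0.57] len 0.58
twist [-0.0004  0.0007  0.0011]
```

View pics/w15b.png

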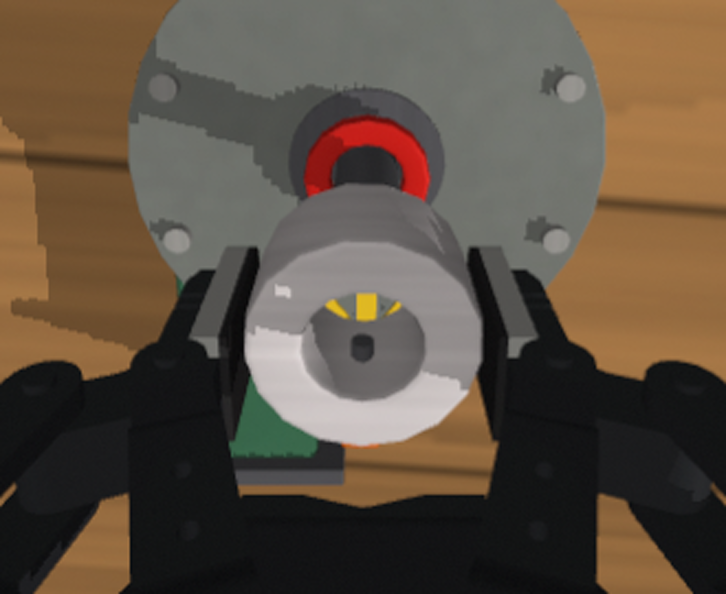

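View pics/s15b.png

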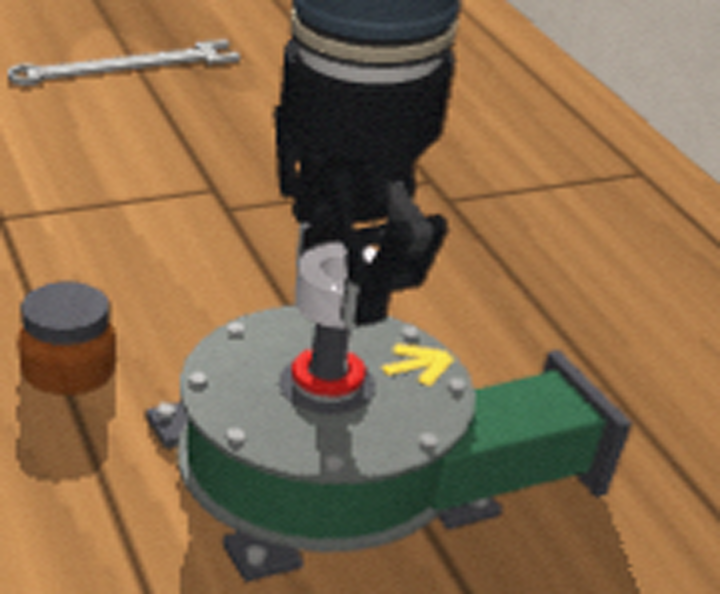

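The ring and shaft centre is at column 367 against the collar's 363 in the zoom (≈1.1 mm), and the state says 1.2 mm too. I'll correct y by +0.1 cm and start down gently.

```bash
python3 -m handwheel '[{"hand":0,"linear":[0,0.11,0],"twist":[0,0,0]},{"hand":0,"linear":[0,0,0],"twist":[0,0,0]},{"hand":0,"linear":[0,0,0.4],"twist":[0,0,0]},{"hand":0,"linear":[0,0,0.4],"twist":[0,0,0]},{"hand":0,"linear":[0,0,0.2],"twist":[0,0,0]}]'
python3 -m handwheel '[{"hand":0,"linear":[0,0,0.2],"twist":[0,0,0]},{"hand":0,"linear":[0,0,0.2],"twist":[0,0,0]},{"hand":0,"linear":[0,0,0],"twist":[0,0,0]},{"hand":0,"linear":[0,0,0],"twist":[0,0,0]}]'
python3 - <<'E'
from h import *
im=snap('wrist','w16'); rel([0.5358,-0.132,0.092],1.653)
cv2.imwrite('pics/w16b.png',cv2.resize(im[150:420,120:450],None,fx=2.2,fy=2.2,interpolation=cv2.INTER_CUBIC))
E
```

```text
time: 16.38
tcp_pos: [0.5354, -0.1319, 0.1446]
tool_rot: [0.131, -3.138, -0.001]
ft_force: [-0.4, -0.3, -3.1]
finger_gap: 0.047
time: 16.72
tcp_pos: [0.5357, -0.132, 0.1411]
tool_rot: [0.131, -3.138, -0.0]
ft_force: [-0.3, -0.6, -1.4]
finger_gap: 0.0468
tcp [ 0.5359 -0.1321  0.1413] yaw_y 1.654 tilt [ 0. -0. -1.] gap 0.0468 F [-0.6 -0.1 -2. ] T [ 0.04  0.02 -0.02] t 16.77 q6 -2.10
shift cm [0.01 0.01 4.93] len 4.93
twist [-0.     0.     0.001]
```

View pics/w16b.png

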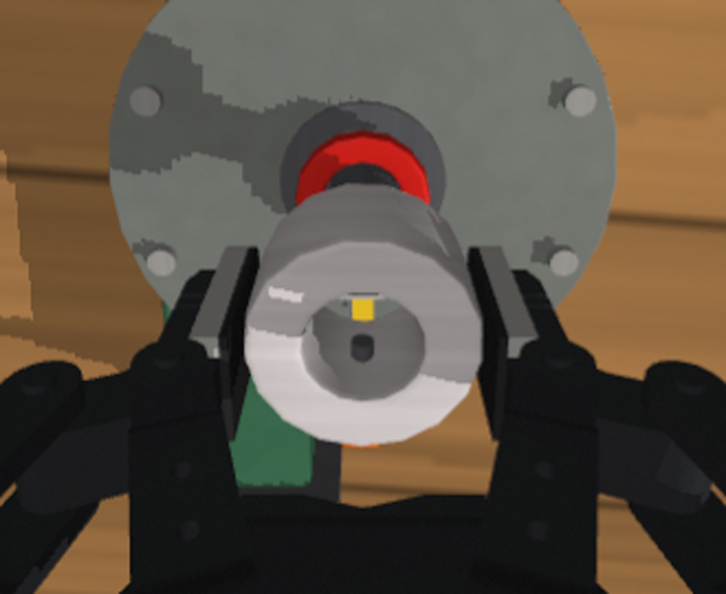

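Centred (arrow and screw tip both at column 362), with the shaft top entering the bore and no contact force. Continuing.

```bash
python3 -m handwheel '[{"hand":0,"linear":[0,0,0.3],"twist":[0,0,0]},{"hand":0,"linear":[0,0,0.3],"twist":[0,0,0]},{"hand":0,"linear":[0,0,0.2],"twist":[0,0,0]},{"hand":0,"linear":[0,0,0],"twist":[0,0,0]}]'
python3 -m handwheel '[{"hand":0,"linear":[0,0,0.3],"twist":[0,0,0]},{"hand":0,"linear":[0,0,0.3],"twist":[0,0,0]},{"hand":0,"linear":[0,0,0.2],"twist":[0,0,0]},{"hand":0,"linear":[0,0,0],"twist":[0,0,0]}]'
python3 - <<'E'
from h import *
im=snap('wrist','w17'); rel([0.5358,-0.132,0.092],1.653)
cv2.imwrite('pics/w17b.png',cv2.resize(im[150:420,120:450],None,fx=2.2,fy=2.2,interpolation=cv2.INTER_CUBIC))
E
```

```text
time: 17.1
tcp_pos: [0.5354, -0.1319, 0.1327]
tool_rot: [0.131, -3.138, -0.001]
ft_force: [-0.7, -0.1, -2.3]
finger_gap: 0.0471
time: 17.43
tcp_pos: [0.5355, -0.1319, 0.1247]
tool_rot: [0.131, -3.138, -0.001]
ft_force: [-0.1, 0.8, -2.0]
finger_gap: 0.047
tcp [ 0.5356 -0.132   0.125 ] yaw_y 1.654 tilt [-7.e-04  3.e-04 -1.e+00] gap 0.0467 F [-0.6  0.  -3.5] T [0.01 0.   0.06] t 17.48 q6 -2.10
shift cm [-0.02 -0.01  3.3 ] len 3.3
twist [ 0.0003 -0.0006  0.001 ]
```

View pics/w17b.png

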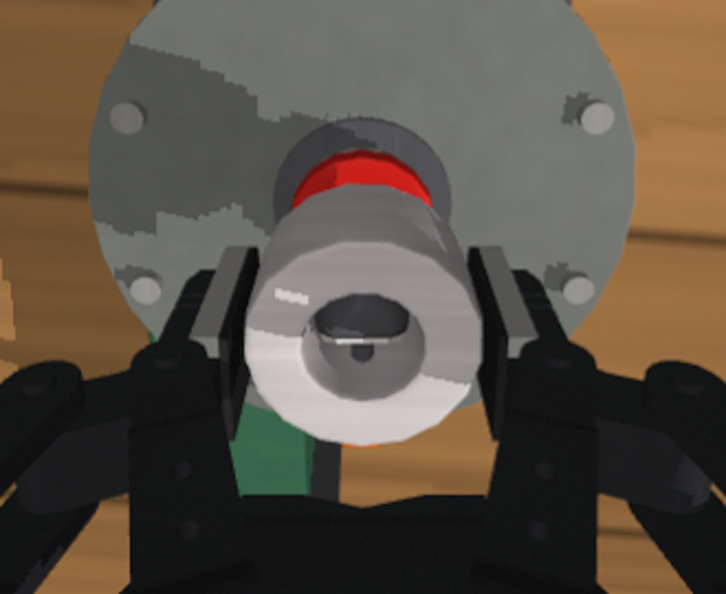

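The shaft is inside the bore with its flat edge (315–405, 340) level in front of the screw tip; no contact force. Down to the ring.

```bash
python3 -m handwheel '[{"hand":0,"linear":[0,0,0.5],"twist":[0,0,0]},{"hand":0,"linear":[0,0,0.5],"twist":[0,0,0]},{"hand":0,"linear":[0,0,0.5],"twist":[0,0,0]},{"hand":0,"linear":[0,0,0.4],"twist":[0,0,0]},{"hand":0,"linear":[0,0,0],"twist":[0,0,0]}]'
python3 -m handwheel '[{"hand":0,"linear":[0,0,0.2],"twist":[0,0,0]},{"hand":0,"linear":[0,0,0.2],"twist":[0,0,0]},{"hand":0,"linear":[0,0,0.2],"twist":[0,0,0]},{"hand":0,"linear":[0,0,0],"twist":[0,0,0]},{"hand":0,"linear":[0,0,0],"twist":[0,0,0]}]'
python3 -m handwheel '[{"hand":0,"linear":[0,0,0.2],"twist":[0,0,0]},{"hand":0,"linear":[0,0,0.2],"twist":[0,0,0]},{"hand":0,"linear":[0,0,0.2],"twist":[0,0,0]},{"hand":0,"linear":[0,0,0],"twist":[0,0,0]},{"hand":0,"linear":[0,0,0],"twist":[0,0,0]}]'
```

```text
time: 17.9
tcp_pos: [0.5351, -0.1317, 0.1051]
tool_rot: [0.13, -3.137, -0.002]
ft_force: [-0.8, -0.2, -2.1]
finger_gap: 0.0468
time: 18.32
tcp_pos: [0.5358, -0.132, 0.1003]
tool_rot: [0.131, -3.139, -0.0]
ft_force: [-0.2, 0.4, -1.5]
finger_gap: 0.0468
time: 18.73
tcp_pos: [0.5361, -0.1321, 0.0949]
tool_rot: [-0.131, 3.138, -0.001]
ft_force: [-0.8, 0.2, 5.5]
finger_gap: 0.0468
```

```bash
python3 -m handwheel '[{"hand":0,"linear":[0,0,0.2],"twist":[0,0,0]},{"hand":0,"linear":[0,0,0],"twist":[0,0,0]},{"hand":0,"linear":[0,0,0],"twist":[0,0,0]}]'
python3 -m handwheel '[{"hand":0,"linear":[0,0,0.1],"twist":[0,0,0]},{"hand":0,"linear":[0,0,0],"twist":[0,0,0]},{"hand":0,"linear":[0,0,0],"twist":[0,0,0]}]'
python3 -m handwheel '[{"hand":0,"linear":[0,0,0.1],"twist":[0,0,0]},{"hand":0,"linear":[0,0,0],"twist":[0,0,0]},{"hand":0,"linear":[0,0,0],"twist":[0,0,0]}]'
python3 -m handwheel '[{"hand":0,"linear":[0,0,0.1],"twist":[0,0,0]},{"hand":0,"linear":[0,0,0],"twist":[0,0,0]},{"hand":0,"linear":[0,0,0],"twist":[0,0,0]}]'
```

```text
time: 18.98
tcp_pos: [0.5362, -0.1322, 0.0931]
tool_rot: [-0.131, 3.138, -0.001]
ft_force: [-1.7, 1.2, 6.6]
finger_gap: 0.0468
time: 19.23
tcp_pos: [0.5362, -0.1322, 0.0922]
tool_rot: [-0.131, 3.138, -0.001]
ft_force: [-2.4, 0.9, 8.3]
finger_gap: 0.0468
time: 19.48
tcp_pos: [0.5362, -0.1322, 0.0918]
tool_rot: [-0.131, 3.138, -0.001]
ft_force: [-1.9, 0.5, 10.0]
finger_gap: 0.0471
time: 19.73
tcp_pos: [0.5363, -0.1322, 0.0917]
tool_rot: [-0.131, 3.137, -0.001]
ft_force: [-3.8, 2.3, 16.6]
finger_gap: 0.0469
```

The TCP stalls at 0.0917 while force climbs from 10 to 17 N: the stop is reached. One more millimetre for a firm push, then check.

```bash
python3 -m handwheel '[{"hand":0,"linear":[0,0,0.1],"twist":[0,0,0]},{"hand":0,"linear":[0,0,0],"twist":[0,0,0]},{"hand":0,"linear":[0,0,0],"twist":[0,0,0]},{"hand":0,"linear":[0,0,0],"twist":[0,0,0]},{"hand":0,"linear":[0,0,0],"twist":[0,0,0]}]'
python3 - <<'E'
from h import *
im=snap('wrist','w18'); rel([0.5358,-0.132,0.092],1.653)
s=snap('side','s18')
a=cv2.resize(im[150:420,120:450],None,fx=1.8,fy=1.8,interpolation=cv2.INTER_CUBIC)
cv2.imwrite('pics/w18b.png',a); cv2.imwrite('pics/s18b.png',cv2.resize(s[190:300,270:400],None,fx=5,fy=5,interpolation=cv2.INTER_CUBIC))
for t in ['collar_center','collar_screw','jar_center','tin_center','wrench']:
    print(t,[(np.round(x['location'],4),round(x['p'],2)) for x in vision.pinpoint('side',t)][:1])
print(state()['tcp_pos'],state()['ft_force'])
E
```

```text
time: 20.15
tcp_pos: [0.5364, -0.1322, 0.0916]
tool_rot: [-0.131, 3.137, -0.002]
ft_force: [-5.2, 1.9, 22.9]
finger_gap: 0.0467
tcp [ 0.5364 -0.1322  0.0916] yaw_y 1.654 tilt [ 0.0024 -0.0011 -1.    ] gap 0.0468 F [-5.6  2.2 23.1] T [ 0.44  0.84 -0.01] t 20.20 q6 -2.10
shift cm [ 0.06  0.03 -0.04] len 0.08
twist [-0.0013  0.0023  0.0012]
collar_center [(array([ 0.5372, -0.1274,  0.103 ]), 0.61)]
collar_screw []
jar_center [(array([0.4203, 0.0018, 0.0282]), 0.8)]
tin_center [(array([ 0.4962, -0.4088,  0.0535]), 0.81)]
wrench [(array([ 0.565 ,  0.4242, -0.0006]), 0.75)]
[ 0.53639984 -0.13218432  0.0916245 ] [-5.42671608  1.03771459 23.04725269]
```

View pics/w18b.png

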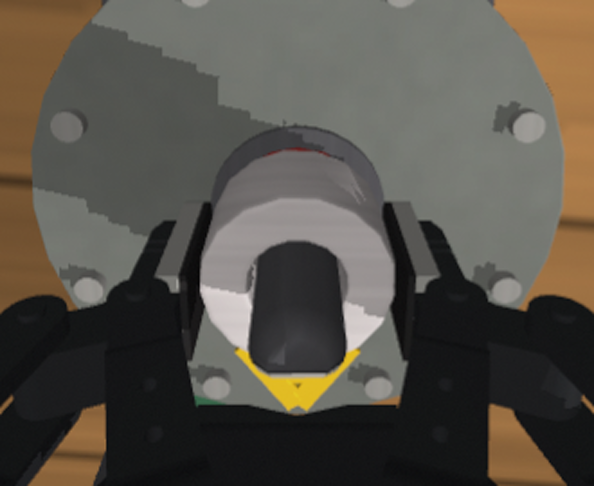

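View pics/s18b.png

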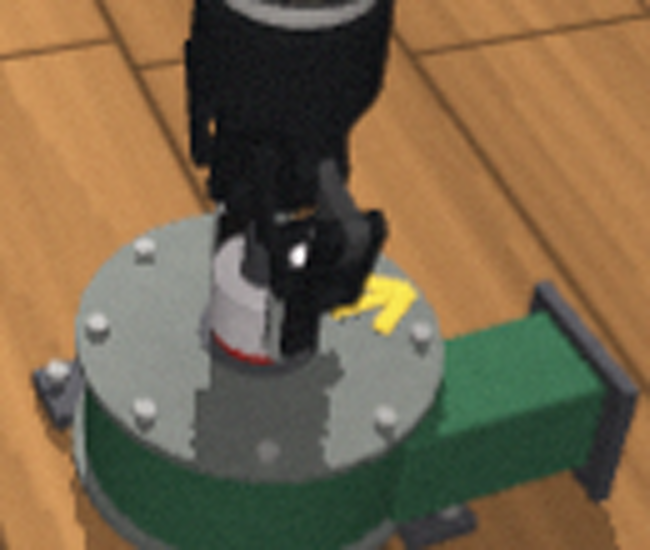

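The collar is fully down: the ring is a thin sliver, collar centre ≈0.103 m, flat and arrow at column 297, and force is steady at 23 N with no further travel. Handing in while holding.

```bash
python3 -c "
from h import *
print(ctrl.job_done()); s=state(); print(s['time'],s['tcp_pos'],s['ft_force'],s['finger_gap'])"
```

```text
the job is handed in; nothing more can be done
None
the job is handed in; nothing more can be done
```

The job is done and handed in at about 20.5 s, with the arm still holding the collar pressed down at the spring ring's stop. No verdict is reported, so the checks below are my own.

- **Shaft turn:** I pinched the shaft across its flat and turned it 1.175 rad clockwise. Afterwards the arrow and the flat lined up in the wrist pictures.
- **Collar fit:** I gripped the collar square to its screw and lowered it over the shaft with the screw on the flat, pointing along the arrow. There was no contact force until it reached the ring.
- **Ring at its stop:** The tool stopped moving down at 0.0916 m while the push rose from 10 N to a steady 23 N. It had travelled about 8 mm from first touching the ring. The side camera put the collar centre at 0.103 m, which is the height expected at the stop.
- **Screw:** The side camera could not see the screw at the end. Its direction is inferred from the grip, which agreed to about 0.001 rad between the tool and the arrow, and from earlier wrist views.
- **Side load:** There is a small side force of about 6 N on the seated collar.
- **Bystanders:** The jar, tin and wrench read within about 4 mm of where they started, which is the accuracy of the measurement.

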